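# Recover dropped cleats with the locked-up rake

## Robot

A 6-joint arm with a two-finger parallel gripper is mounted at the origin on the work surface. World frame = base frame: x ahead of the robot, y to its left, z up, the work surface at z = 0. Lengths are in mm, angles in rad, forces in N, time in s.
With the tool pointing down it reaches from about 400 to 925 mm from the base axis. Payload 12.5 kg.
Tool frame: the origin (TCP) lies midway between the tips of the shut fingers; the grasp point (between the pads) lies 19 mm behind it (ctrl.pinch_z is the distance from the TCP to the grasp point, in mm); z points along the fingers, y is the direction in which the jaws open and shut (so a half turn about z gives the same grasp; the last joint's range is limited). The gripper opens to 95 mm and grips with 3 to 60 N. Pads are 20 mm wide; open, the fingers measure 119 mm over their backs; the gripper's body (75 mm by 180 mm) begins 59 mm behind the grasp point.
Start: joints at [-0.106, 0.491, 1.559, -0, 1.092, -0.106], TCP at [625.017, 0.021, 214.661] pointing down, gripper open.
Joint ranges: [-3.1, 3.1], [-0.84, 2.19], [0.05, 2.79], [-1.13, 4.28], [0.06, 2.93], [-2.69, 2.69]. Speed limits (rad/s): [2.22, 2.22, 2.79, 3.14, 3.14, 3.14].

## Interface

Orientations are given as a rotation vector (axis times angle).
In Python, from bench import ctrl gives the robot as it stands. The module is installed in compiled form; this text tells all that it offers.
- The arm moves only by the tool play_rows, never from a script. Its arguments are lists of equal length, an entry for each row: "linear": the shift along the world's x, y, z scaled (see below), a list of three; "rot": the turn, a rotation vector about the world's x, y, z scaled (see below), a list of three; "jaw": the opening, from -1 (shut) to 1 (fully open). A call has 1 to 10 rows; each row is the pose to reach, as a shift and turn from the pose commanded when the call began, turning the shorter way round; what a row does not reach only later rows make up. The controller multiplies each number of a shift by 0.4 m and each number of a turn by 360 degrees. A row lasts 1/10 s, in which the tool goes at most 50 mm and 8.59 degrees, less where a joint would pass 70% of its speed; a pose out of reach is approached as far as the arm can. A call with a number of a shift or a turn outside -1 to 1 is refused whole. A call with a gripper value outside its range is refused whole. The fingers move at their own pace and stop on an object; "force" is the grip in N (left out, the last holds). Time passes only in rows, so rows that repeat a pose let the fingers close. It gives the time, the measured TCP pose, the force and the opening at its end, in the units of the state.
- ctrl.sense(): the state, without advancing time (a new reading comes with each control period).
- ctrl.camera(name): name is "scene" or "side" or "wrist"; returns the picture (400x640x3 uint8, red, green, blue); there is no depth.
- ctrl.get_calibration(name): a dict with "fx", "fy", "cx", "cy" (pixels), "k1" (the pictures are not rectified: a ray, as slopes to the right and down, at radius r is drawn at 1 + k1 r^2 times it, then the intrinsics apply), "extrinsics" (4x4, takes a point from world to camera coordinates); the wrist camera has in their place "hand_eye" (4x4, takes a point from camera to tool coordinates, whose origin is the TCP and whose axes are the flange's). Camera axes: x right, y down, z forward; pixel columns grow to the right and rows downward; lengths in mm; the calibration is good to about 2 mm. A picture is of the moment at which its call begins: read the wrist's pose just before it. get_calibration takes no time and is no camera call.
- ctrl.hand_in(): hands the job in, once; it reports no verdict.
The state is a dict: "time_s": time; "q": joint angles; "joint_velocities": joint speeds; "tau": joint torques, N m; "ee_pos": TCP position; "tcp_rot": TCP orientation; "wrist_force": force on the tool from outside, world axes, zero at the start; "moment": the same for the moment, N m; "grip_width": finger opening in mm.
Only numpy, scipy, OpenCV 4.12 (cv2) and the standard library are available. Lean on these libraries where they do the work, as an engineer would, in place of code of your own. Each camera call takes 0.05 s, during which the arm holds its last target. There are 200 camera calls.

## Task

Red cleats have been dropped under the low green rack. Pull the brass sleeve of the tool holder back against its spring and turn it until it springs home in the released position, lift the orange rake out, and drag every cleat well clear of the rack with it. Then lay the rake back in its holder, pull and turn the sleeve again so that it springs home locked over the shank, and have every cleat lying in the blue bin, with the other things on the bench left where they are.

Things in the scene. Friction and masses are not known exactly. Their poses are not given: they have to be found in the camera images.
- holder: Grey tool holder fixed to the bench. Origin on its underside, below the sleeve at rest; x runs along the stored rake's shank towards its blade, z up. Base 90 mm wide, 12 mm thick, from x = -60 to 45 mm.
- holder_seat (a point): Where the shank axis passes through the sleeve at rest, 55 mm above the bench; axes as holder. Two V rests, 12 mm wide along x, 45 degree walls, open upwards, at x = 30 and -42 mm from here, tops 9 mm above this point. The stored rake stands on the bench with its shank in both V rests: point rake_grip at (80, 0, 0) mm from here (within 15 mm along x), blade along +x.
- sleeve_ear (a point): Centre of the sleeve's red ear: a disc of 22 mm diameter, 14 mm thick along the holder's x, 65 mm from the shank axis. Pinch it from above on its flat faces, pull along holder -x, then carry it round the shank axis; it may pivot in the fingers. Locked: 45 degrees from upright on the holder's +y side (the robot's side); released: 45 degrees over on the -y side.
- sleeve_slide (a joint): How far the brass sleeve is pulled back along the holder's -x, m, 0 to 0.018. A spring returns it: 3 N at 0, 7.5 N at 0.018. The sleeve can turn only when pulled beyond 0.011; let go in mid-turn, it stays caught at 0.011 and has not sprung home.
- sleeve (a joint): Turn of the sleeve about the shank axis (holder +x, right-handed), rad. 0 = locked (its slot faces sideways, the sleeve covers the shank), 1.57 = released (the 30 mm wide slot faces up, the shank can be lifted out). Stays where left.
- rake_grip (a point): Middle of the rake's orange handle plate (loose, 0.35 kg, balances here). x towards the blade, z up. Plate 60 mm along x, 16 mm thick along y, from 55 mm below to 25 mm above this point, with a foot 60 x 40 x 6 mm at the bottom. On foot and lip the rake stands by itself on the bench, this point then 55 mm up.
- rake_lip (a point): Middle of the bottom edge of the rake's lip, 240 mm from the handle along x and 55 mm lower than rake_grip, level with the foot. Lip: across y, 60 mm wide, 5 mm thick, 28 mm tall. From the plate to the lip runs a flat aluminium strip 25 mm wide, 4 mm thick, its underside 24 mm above this edge.
- rake_shank (a point): Point on the axis of the rake's round steel shank, 80 mm behind rake_grip, in the middle of the sleeve when stored. Shank 16 mm diameter, from the plate (30 mm behind rake_grip) to 140 mm behind it, then a black knob of 24 mm diameter, 11 mm long.
- rack: Low green rack fixed to the bench, origin on the bench under its middle, z up. 270 mm (x) by 240 mm (y), open only on its -y side; 8 mm walls on the other three. Underside of the slatted top 64 mm above the bench, top of the slats 70 mm; dark bars on its +y part (y above 60 mm) reach 92 mm.
- bin: Blue open steel bin fixed to the bench, origin at its underside's centre, 160 mm (x) by 280 mm (y), 40 mm tall, walls and floor 4 mm.
- cleat1_mid (a point): Centre of a red steel channel cleat (two or three are present), 70 mm (its x) by 40 mm (its y), 22 mm tall, open side down, 0.13 to 0.25 kg. It starts flat on the bench under the rack.
- cleat2_mid (a point): Centre of a red steel channel cleat (two or three are present), 70 mm (its x) by 40 mm (its y), 22 mm tall, open side down, 0.13 to 0.25 kg. It starts flat on the bench under the rack.
- cleat3_mid (a point): Centre of a red steel channel cleat (two or three are present), 70 mm (its x) by 40 mm (its y), 22 mm tall, open side down, 0.13 to 0.25 kg. It starts flat on the bench under the rack.
- spray_can: Bystander, to be left alone: yellow spray can, 60 mm across, 160 mm tall, upright.
- wash_bottle: Bystander, to be left alone: clear glass bottle, 60 mm across, 130 mm tall, upright.
- hammer: Bystander, to be left alone: hammer lying flat.
- wrench: Bystander, to be left alone: wrench lying flat.
- wire_brush: Bystander, to be left alone: brush lying flat.
- mug: Bystander, to be left alone: white mug, 76 mm across, 90 mm tall.
- angle_offcut: Bystander, to be left alone: dark steel angle offcut, 90 mm long, 50 mm high.
Things that resemble listed ones, but are neither listed nor needed, are in the scene too. Leave any purple or turquoise look-alike of the part that bears cleat3_mid alone.

How it is judged (in metres and radians):
On the way, in this order (a step that is already met when the one before it is completed fails the run):
1. the sleeve is turned to released and has sprung home (value of joint sleeve above 1.37 rad and value of joint sleeve_slide below 0.004 m), for 0.2 s.
2. the rake is out of its holder (distance between rake_grip and holder above 0.18 m), for 0.1 s.
3. every cleat is out from under the rack (y of each of cleat1_mid, cleat2_mid, cleat3_mid in the frame of rack below -0.13 m), for 0.2 s.
4. the rake lies back in its holder (x of rake_grip in the frame of holder between 0.065 and 0.095 m and y of rake_grip in the frame of holder between -0.012 and 0.012 m and z of rake_grip in the frame of holder between 0.047 and 0.063 m and angle between the x axis of rake_grip and the x axis of holder, either way round below 0.12 rad), for 0.2 s.
5. the sleeve is turned to locked and has sprung home (value of joint sleeve below 0.2 rad and value of joint sleeve_slide below 0.004 m), for 0.2 s.
At the end, for the whole second after the job is handed in: Every cleat lies in the bin (centre inside the walls, under 60 mm up); the rake lies in the V rests (handle centre 65 to 95 mm along the holder x, within 12 mm sideways, 8 mm in height, 0.12 rad); the sleeve is within 0.2 rad of locked and sprung home to 4 mm (all of step 4 and all of step 5 and x of cleat1_mid in the frame of bin between -0.07 and 0.07 m and y of cleat1_mid in the frame of bin between -0.13 and 0.13 m and height (world z) of each of cleat1_mid, cleat2_mid, cleat3_mid below 0.06 m and x of cleat2_mid in the frame of bin between -0.07 and 0.07 m and y of cleat2_mid in the frame of bin between -0.13 and 0.13 m and x of cleat3_mid in the frame of bin between -0.07 and 0.07 m and y of cleat3_mid in the frame of bin between -0.13 and 0.13 m); the robot touches nothing.
It fails at once if a bystander is shifted by more than 40 mm (distance of any of spray_can, wash_bottle, hammer, wrench, wire_brush, mug, angle_offcut from where it was at the start of the episode above 0.04 m).
Of cleat1, cleat2, cleat3 only 2 to 3 are there at a start; the rules pass over those that are not, and their reading is None.
At some moment in a run one of cleat1, cleat2, cleat3 may be knocked a few centimetres aside while the robot is not near it.
Once in a run the grip may slacken for a moment while it holds something.
It also fails if it takes over 210 s, if anything falls off the work surface, if the arm or the gripper's body presses on something with over 40 N, if the wrist force passes 120 N, or if a joint passes its speed limit or range.

## Working session

There is one attempt and no reset: what is moved stays moved. The work goes in short steps, Python scripts to look and compute and a tool call to move; the robot and the scene stay as the last step left them, time stands still between calls to the robot, and variables do not carry over. Pictures are saved under pics/ and viewed, about 12 in all and at most 16, crops included, and the job is handed in when it is done.

Besides the shell and the picture viewer there is one more tool, called after "Emit:" as name(argument=value, ...) on one line, values as JSON. play_rows: Moves the arm, as the interface text tells. Shifts and turns lie within -1 to 1; 1 stands for 0.4 m of shift or 360 degrees of turn. Its arguments: {"type":"object","properties":{"linear":{"type":"array","items":{"type":"array","items":{"type":"number","minimum":-1,"maximum":1}}},"rot":{"type":"array","items":{"type":"array","items":{"type":"number","minimum":-1,"maximum":1}}},"jaw":{"type":"array","items":{"type":"number"}},"force":{"type":"number"}},"required":["linear","rot","jaw"]}

```bash
mkdir -p pics; cat > h.py <<'E'
import numpy as np, cv2
from scipy.spatial.transform import Rotation as R
from bench import ctrl
def cal(n):
    c=ctrl.get_calibration(n)
    K=np.array([[c['fx'],0,c['cx']],[0,c['fy'],c['cy']],[0,0,1.]])
    if 'extrinsics' in c: T=np.array(c['extrinsics'])
    else:
        s=ctrl.sense(); W=np.eye(4); W[:3,:3]=R.from_rotvec(s['tcp_rot']).as_matrix(); W[:3,3]=s['ee_pos']
        T=np.linalg.inv(W@np.array(c['hand_eye']))
    return K,c['k1'],T
def proj(C,P):
    K,k,T=C; P=np.atleast_2d(np.array(P,float)); p=P@T[:3,:3].T+T[:3,3]; s=p[:,:2]/p[:,2:]
    s=s*(1+k*(s**2).sum(1,keepdims=True)); return s*[K[0,0],K[1,1]]+[K[0,2],K[1,2]]
def ray(C,uv):
    K,k,T=C; d=(np.array(uv,float)-[K[0,2],K[1,2]])/[K[0,0],K[1,1]]; s=d.copy()
    for _ in range(30): s=d/(1+k*(s@s))
    Rm=T[:3,:3]; return -Rm.T@T[:3,3], Rm.T@np.array([s[0],s[1],1.])
def at(C,uv,z):
    o,d=ray(C,uv); return o+d*(z-o[2])/d[2]
def snap(n,name):
    C=cal(n); im=np.array(ctrl.camera(n))[:,:,::-1].copy(); cv2.imwrite(f'pics/{name}.png',im); np.savez(f'pics/{name}.npz',K=C[0],k=C[1],T=C[2]); return C,im
def load(name):
    z=np.load(f'pics/{name}.npz'); return (z['K'],float(z['k']),z['T']),cv2.imread(f'pics/{name}.png')
def st():
    s=ctrl.sense(); print('t',round(s['time_s'],2),'p',np.round(s['ee_pos'],1),'rv',np.round(s['tcp_rot'],3),'F',np.round(s['wrist_force'],1),'g',round(s['grip_width'],1),'q',np.round(s['q'],2))
E
python3 - <<'E'
from h import *
st()
for n in('scene','side','wrist'):
    C,im=snap(n,n+'0'); print(n,C[0][0,0],C[1],np.round(np.linalg.inv(C[2]),2).tolist())
E
```

```text
t 0.0 p [624.7   0.  214. ] rv [-2.221e+00 -2.221e+00  1.000e-03] F [-0.1  0.1 -0.2] g 95.2 q [-0.11  0.49  1.56 -0.    1.09 -0.11]
scene 365.60532446194605 -0.08672262189035528 [[0.48, 0.6, -0.64, 1316.05], [0.88, -0.32, 0.36, -366.58], [0.01, -0.73, -0.68, 912.08], [0.0, 0.0, 0.0, 1.0]]
side 411.1119400807792 -0.012081567478444865 [[-0.88, -0.26, 0.4, -40.29], [-0.48, 0.43, -0.77, 1143.13], [0.02, -0.87, -0.5, 802.92], [0.0, 0.0, 0.0, 1.0]]
wrist 328.75540647033364 -0.060212214865209855 [[1.0, 0.0, -0.0, 624.47], [0.0, -0.97, -0.24, 68.64], [-0.0, 0.24, -0.97, 384.09], [0.0, 0.0, 0.0, 1.0]]
```

View pics/scene0.png

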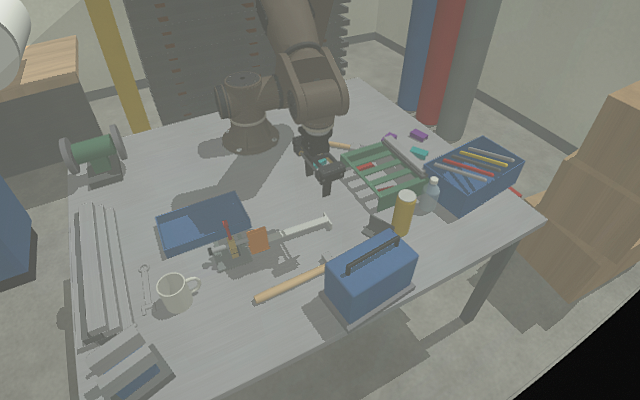

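View pics/side0.png

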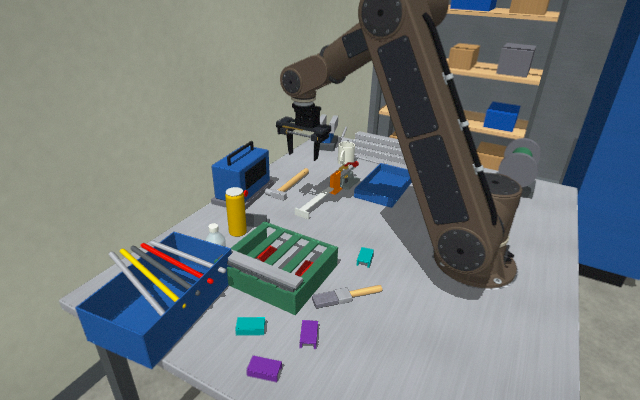

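The scene view shows the holder, rake and red ear at about (230,245), the blue bin at (203,222) and the green rack at (385,170), with red visible through its slats. The blue box with rods at (475,175) and the blue toolbox at (370,275) are not the bin. The purple and turquoise cleats at (420,135) and (418,153) are look-alikes. In the side view the red cleats under the slats are at about (268,250) and (308,265).

```bash
python3 - <<'E'
from h import *
C,im=load('scene0')
def clahe(i):
    l=cv2.cvtColor(i,cv2.COLOR_BGR2LAB); l[:,:,0]=cv2.createCLAHE(3,(4,4)).apply(l[:,:,0]); return cv2.cvtColor(l,cv2.COLOR_LAB2BGR)
a=cv2.resize(clahe(im[170:300,140:350]),None,fx=3.8,fy=3.8,interpolation=cv2.INTER_CUBIC)
cv2.imwrite('pics/c1.png',a)
C2,im2=load('side0')
b=cv2.resize(im2[210:310,210:390],None,fx=4.4,fy=4.4,interpolation=cv2.INTER_CUBIC)
cv2.imwrite('pics/c2.png',b)
for n,p,z in[('knob',(208,250),55),('ear',(225,224),100),('orange',(259,238),60),('lip',(326,222),20),('binc',(203,222),0)]: print(n,at(C,p,z).round())
for n,p,z in[('redL',(268,250),22),('redR',(308,265),22),('rackTL',(265,224),70),('rackTR',(338,258),70),('front',(297,287),70),('left',(228,262),70)]: print(n,at(C2,p,z).round())
E
```

```text
knob [ 570. -337.   55.]
ear [ 537. -266.  100.]
orange [ 602. -187.   60.]
lip [608.  42.  20.]
binc [ 397. -317.    0.]
redL [571. 301.  22.]
redR [427. 302.  22.]
rackTL [620. 244.  70.]
rackTR [340. 283.  70.]
front [379. 446.  70.]
left [598. 456.  70.]
```

View pics/c1.png

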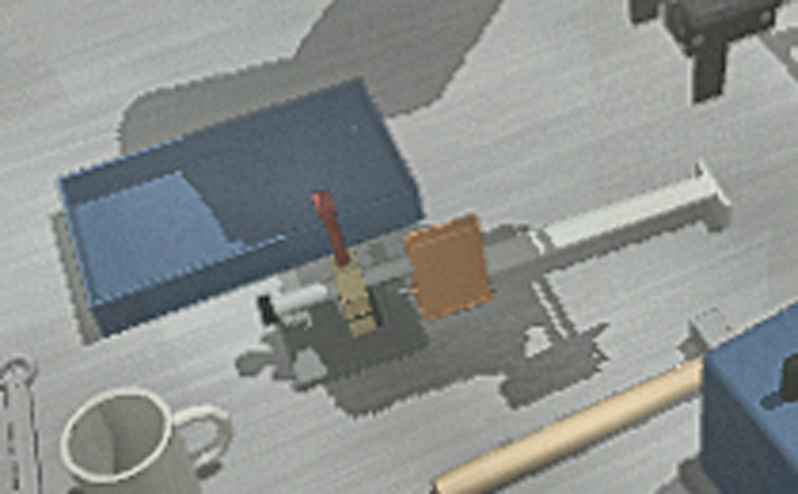

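View pics/c2.png

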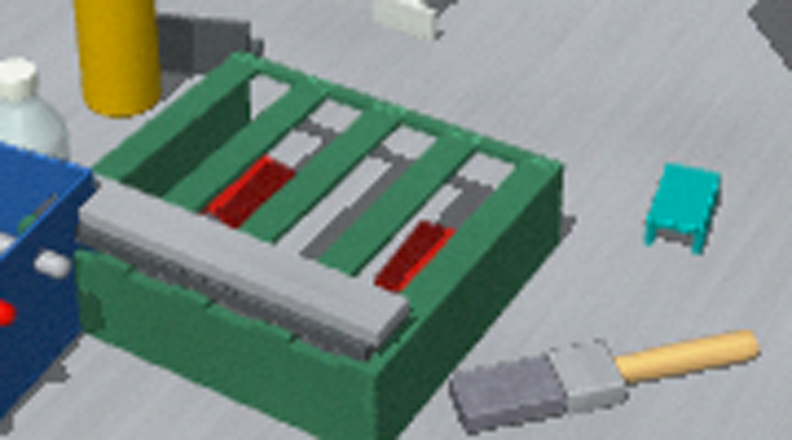

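The close crops confirm the listed parts: brass sleeve with red ear (scene ~(226,232)), orange handle, aluminium blade pointing to world +y, bin behind it. Two cleats show under the rack in the side crop, at ~(250,190) and (415,255). A third could be hidden under the grey bar. Next I'll look with the wrist camera over the rack and then the holder.

Emit:
play_rows(linear=[[-0.34,0.7,0.2],[-0.34,0.7,0.2],[-0.34,0.7,0.2],[-0.34,0.7,0.2],[-0.34,0.7,0.2],[-0.34,0.7,0.2],[-0.34,0.7,0.2],[-0.34,0.7,0.2],[-0.34,0.7,0.2]], rot=[[0,0,0],[0,0,0],[0,0,0],[0,0,0],[0,0,0],[0,0,0],[0,0,0],[0,0,0],[0,0,0]], jaw=[1,1,1,1,1,1,1,1,1])

```text
time_s: 1.05
ee_pos: [488.9, 280.0, 294.4]
tcp_rot: [2.22, 2.222, -0.001]
wrist_force: [0.0, -0.1, 0.4]
grip_width: 95.6
```

```bash
python3 - <<'E'
from h import *
st(); snap('wrist','w1')
E
```

```text
t 1.05 p [488.9 280.  294.4] rv [ 2.220e+00  2.222e+00 -1.000e-03] F [ 0.  -0.1  0.4] g 95.6 q [ 0.4   0.33  1.6  -0.    1.21  0.4 ]
```

Emit:
play_rows(linear=[[0.2,-1,0],[0.2,-1,0],[0.2,-1,0],[0.2,-1,0],[0.2,-1,0],[0.2,-1,0],[0.2,-1,0],[0.2,-1,0],[0.2,-1,0],[0.2,-1,0]], rot=[[0,0,0],[0,0,0],[0,0,0],[0,0,0],[0,0,0],[0,0,0],[0,0,0],[0,0,0],[0,0,0],[0,0,0]], jaw=[1,1,1,1,1,1,1,1,1,1])

```text
time_s: 2.1
ee_pos: [568.6, -122.7, 293.7]
tcp_rot: [-2.225, -2.216, 0.001]
wrist_force: [-0.2, 0.1, 0.2]
grip_width: 95.5
```

```bash
python3 - <<'E'
from h import *
st(); C,im=snap('wrist','w2')
_,a=load('w1'); C1,_=load('w1')
print(proj(C,[[560,-260,0]]),proj(C1,[[490,350,0]]))
E
```

```text
t 2.1 p [ 568.6 -122.7  293.7] rv [-2.225e+00 -2.216e+00  1.000e-03] F [-0.2  0.1  0.2] g 95.5 q [-0.33  0.36  1.56 -0.    1.22 -0.32]
[[320.09267714 256.24227367]] [[326.04711899 115.75336707]]
```

View pics/w1.png

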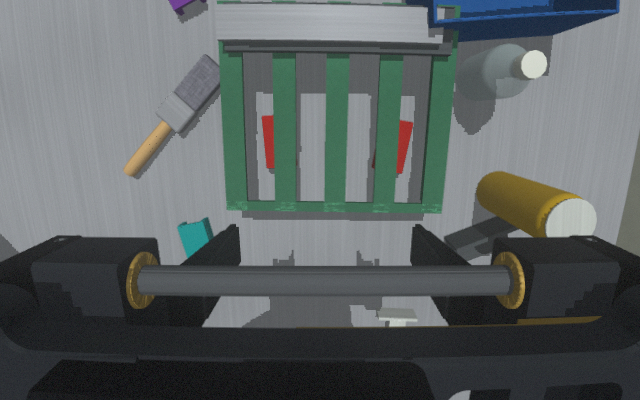

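View pics/w2.png

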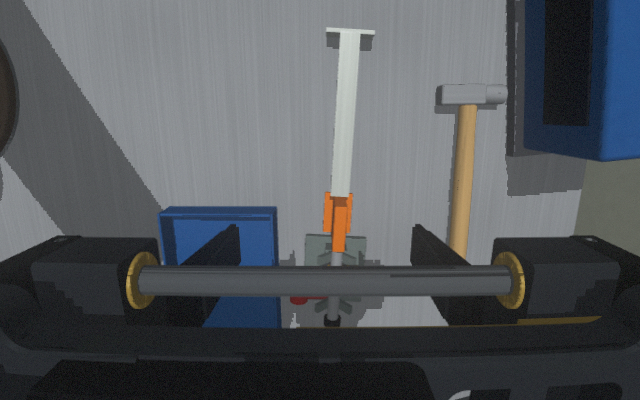

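The rack view shows two red cleats, at about (270,143) and (398,146), with the open side at row 213. The holder view shows the strip from (349,35) to (340,195), the handle plate at (339,220), the knob at (332,320) and the ear at (305,298), over on the robot's side as locked.

```bash
python3 - <<'E'
from h import *
C,im=load('w2')
# strip centreline by rows
h=im.astype(int)
def cols(r,mask): 
    x=np.flatnonzero(mask[r]); return (x.min()+x.max())/2 if len(x) else None
g=(h.min(2)>185); g[:,:300]=0; g[:,400:]=0
P=[]
for r in range(50,185,15):
    x=np.flatnonzero(g[r]); 
    if len(x): P.append(at(C,((x.min()+x.max())/2,r),28)); print(r,x.min(),x.max(),P[-1].round(1))
P=np.array(P); 
for z,uvs in [(28,[(327,30),(374,33)]),(80,[(331,196),(347,196),(333,250),(345,250)]),(55,[(332,320)]),(12,[(306,235),(366,237)])]:
    for u in uvs: print(z,u,at(C,u,z).round(1))
print('bin top', [at(C,u,40).round(1) for u in [(162,208),(277,208)]])
o=(h[:,:,2]>200)&(h[:,:,1]<150)&(h[:,:,0]<100)
ys,xs=np.nonzero(o); print('orange rows',ys.min(),ys.max())
for r in (200,215,230,245): x=np.flatnonzero(o[r]); print(r,x.min(),x.max(),at(C,((x.min()+x.max())/2,r),80).round(1))
C1,i1=load('w1')
print('rack top', [at(C1,u,70).round(1) for u in [(228,212),(441,213),(220,55),(456,45)]])
hs=cv2.cvtColor(i1,cv2.COLOR_BGR2HSV); m=((hs[:,:,0]<8)|(hs[:,:,0]>172))&(hs[:,:,1]>140)&(hs[:,:,2]>60)
n,l,s,c=cv2.connectedComponentsWithStats(m.astype(np.uint8))
for k in range(1,n):
    if s[k,4]>60: print('red',s[k],at(C1,c[k],22).round(1))
C0,i0=load('scene0'); 
l=cv2.cvtColor(i0[120:230,320:450],cv2.COLOR_BGR2LAB); l[:,:,0]=cv2.createCLAHE(3,(4,4)).apply(l[:,:,0]); a=cv2.cvtColor(l,cv2.COLOR_LAB2BGR)
a=cv2.resize(a,None,fx=3.6,fy=3.6,interpolation=cv2.INTER_CUBIC)
b=cv2.resize(i1[40:220,210:460],None,fx=2.2,fy=2.2); b=cv2.convertScaleAbs(b,alpha=1.6)
out=np.zeros((400,800,3),np.uint8); a=cv2.resize(a,(400,340)); b=cv2.resize(b,(400,288)); out[:340,:400]=a; out[:288,400:]=b
cv2.imwrite('pics/c3.png',out)
E
```

```text
50 340 358 [598.4  27.4  28. ]
65 339 357 [597.3   9.6  28. ]
80 338 356 [596.2  -8.4  28. ]
95 337 351 [592.6 -26.8  28. ]
110 337 346 [589.5 -45.4  28. ]
125 341 344 [591.  -64.3  28. ]
140 341 342 [589.8 -83.6  28. ]
28 (327, 30) [571.2  50.8  28. ]
28 (374, 33) [629.   47.3  28. ]
80 (331, 196) [ 575.2 -146.4   80. ]
80 (347, 196) [ 594.4 -146.5   80. ]
80 (333, 250) [ 577.7 -216.1   80. ]
80 (345, 250) [ 592.8 -216.1   80. ]
55 (332, 320) [ 577.2 -334.2   55. ]
12 (306, 235) [ 539.9 -221.1   12. ]
12 (366, 237) [ 627.5 -224.6   12. ]
bin top [array([ 346.3, -171.9,   40. ]), array([ 503.5, -172.3,   40. ])]
orange rows 193 250
200 325 350 [ 583.  -151.4   80. ]
215 325 349 [ 582.5 -170.3   80. ]
230 324 348 [ 581.4 -189.6   80. ]
245 334 342 [ 584.  -209.4   80. ]
rack top [array([366.9, 232.7,  70. ]), array([634.9, 231.7,  70. ]), array([369.6, 417.6,  70. ]), array([636.5, 429.4,  70. ])]
red [262 116  12  52 480] [413.3 318.9  22. ]
red [397 121  16  52 493] [592.8 314.8  22. ]
```

View pics/c3.png

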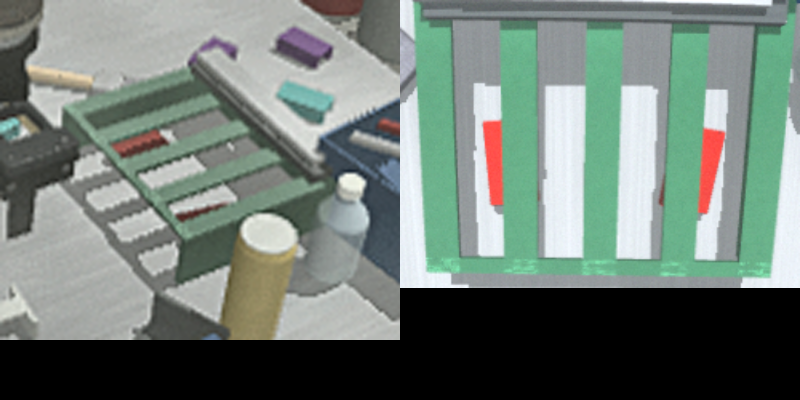

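The brightened rack crop shows two cleats, both with their long side nearly along y, at world ≈(430,318) and (575,314). I see no third one under the bar.

Holder estimate:
- origin ≈ (581,-268)
- x axis ≈ (0.055, 0.998)
- ear ≈ (535,-265,101)

I'll go above the ear with the jaw turned along the holder axis.

Emit:
play_rows(linear=[[-0.085,-0.3625,0],[-0.085,-0.3625,0],[-0.085,-0.3625,-0.1],[-0.085,-0.3625,-0.2],[-0.085,-0.3625,-0.24],[-0.085,-0.3625,-0.24],[-0.085,-0.3625,-0.24],[-0.085,-0.3625,-0.24],[-0.085,-0.3625,-0.24],[-0.085,-0.3625,-0.24]], rot=[[0,0,0.024],[0,0,0.048],[0,0,0.072],[0,0,0.096],[0,0,0.12],[0,0,0.144],[0,0,0.168],[0,0,0.192],[0,0,0.216],[0,0,0.241]], jaw=[0.3,0.3,0.3,0.3,0.3,0.3,0.3,0.3,0.3,0.3], force=35)

```text
time_s: 3.15
ee_pos: [535.1, -263.4, 198.8]
tcp_rot: [-0.129, -3.139, -0.001]
wrist_force: [0.5, -0.3, -0.3]
grip_width: 61.9
```

Emit:
play_rows(linear=[[0,0,0],[0,0,0]], rot=[[0,0,0.001],[0,0,0.001]], jaw=[0.3,0.3])

```text
time_s: 3.35
ee_pos: [535.1, -264.0, 198.8]
tcp_rot: [0.136, 3.139, 0.0]
wrist_force: [0.3, -0.7, -0.4]
grip_width: 62.0
```

```bash
python3 - <<'E'
from h import *
st(); 
CS,s=snap('scene','s1'); C2,d=snap('side','d1')
C,im=snap('wrist','w3')
def red(C,i,z):
    hs=cv2.cvtColor(i,cv2.COLOR_BGR2HSV); m=((hs[:,:,0]<8)|(hs[:,:,0]>172))&(hs[:,:,1]>110)&(hs[:,:,2]>40)
    n,l,q,c=cv2.connectedComponentsWithStats(m.astype(np.uint8))
    for k in range(1,n):
        if q[k,4]>15: print('red',q[k],at(C,c[k],z).round(1))
print('wrist');red(C,im,101);print('scene');red(CS,s,101);print('side');red(C2,d,101)
print(proj(C,[[535,-265,101]]),proj(CS,[[535,-265,101]]),proj(C2,[[535,-265,101]]))
E
```

```text
t 3.35 p [ 535.1 -264.   198.8] rv [0.136 3.139 0.   ] F [ 0.3 -0.7 -0.4] g 62.0 q [-0.57  0.47  1.65  0.    1.03 -2.05]
wrist
red [315 188  17  60 770] [ 546.2 -266.8  101. ]
scene
red [443 159  51  17  72] [684.1 590.6 101. ]
red [357 163  15   6  26] [499.8 254.6 101. ]
red [509 187  12   9  26] [853.9 633.5 101. ]
side
red [344 161  15   6  49] [ 543.2 -262.3  101. ]
red [244 190   4   7  24] [764.  154.5 101. ]
red [140 243  63  35 367] [709.  555.1 101. ]
red [257 245  20  17 153] [505.8 400.3 101. ]
red [295 260  19  16 127] [384.7 402.4 101. ]
red [207 278   6   6  30] [564.1 566.2 101. ]
[[324.04602358 200.74514807]] [[225.01641596 223.26072573]] [[354.50021585 163.82317452]]
```

View pics/w3.png

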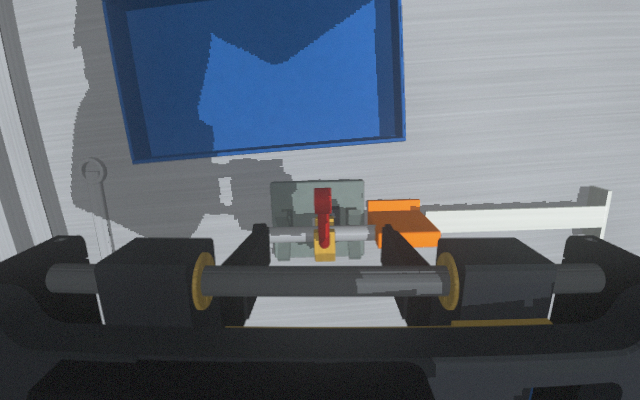

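The ear shows edge-on at (322,200), against a predicted (324,200.7), so I go down 2 mm further along -y and pinch it.

Emit:
play_rows(linear=[[0,-0.005,-0.12],[0,-0.005,-0.23],[0,-0.005,-0.292],[0,-0.005,-0.292],[0,-0.005,-0.292],[0,-0.005,-0.292],[0,-0.005,-0.292],[0,-0.005,-0.292]], rot=[[0,0,0],[0,0,0],[0,0,0],[0,0,0],[0,0,0],[0,0,0],[0,0,0],[0,0,0]], jaw=[0.3,0.3,0.3,-0.2,-0.8,-0.8,-0.8,-0.8])

```text
time_s: 4.3
ee_pos: [535.4, -267.2, 83.1]
tcp_rot: [0.132, 3.137, -0.001]
wrist_force: [-0.9, 0.1, 0.6]
grip_width: 26.8
```

```bash
python3 - <<'E'
from h import *
st()
xh=np.array([.055,.9985,0]);yh=np.array([-.9985,.055,0]);z=np.array([0,0,1])
d=15.5
for t in [45,35,25,15,5,-5,-15,-25,-35,-45,-47]:
    a=np.radians(t); p=-d*xh+65*((np.sin(a)-np.sin(np.pi/4))*yh+(np.cos(a)-np.cos(np.pi/4))*z); print(t,(p/400).round(4).tolist())
E
```

```text
t 4.3 p [ 535.4 -267.2   83.1] rv [ 1.320e-01  3.137e+00 -1.000e-03] F [-0.9  0.1  0.6] g 26.8 q [-0.57  0.61  1.75  0.    0.78 -2.06]
45 [-0.0021, -0.0387, 0.0]
35 [0.0195, -0.0399, 0.0182]
25 [0.044, -0.0412, 0.0324]
15 [0.0706, -0.0427, 0.0421]
5 [0.0985, -0.0442, 0.047]
-5 [0.1267, -0.0458, 0.047]
-15 [0.1546, -0.0473, 0.0421]
-25 [0.1812, -0.0488, 0.0324]
-35 [0.2057, -0.0501, 0.0182]
-45 [0.2273, -0.0513, 0.0]
-47 [0.2313, -0.0515, -0.0041]
```

Emit:
play_rows(linear=[[0,0,0],[0,0,0],[0,0,0],[0,0,0],[0,0,0]], rot=[[0,0,0],[0,0,0],[0,0,0],[0,0,0],[0,0,0]], jaw=[-1,-1,-1,-1,-1], force=40)

```text
time_s: 4.8
ee_pos: [535.0, -266.8, 82.2]
tcp_rot: [0.131, 3.139, 0.0]
wrist_force: [-1.2, 3.0, 5.2]
grip_width: 13.8
```

Emit:
play_rows(linear=[[-0.001,-0.02,0],[-0.002,-0.0387,0],[-0.002,-0.0387,0],[-0.002,-0.0387,0]], rot=[[0,0,0],[0,0,0],[0,0,0],[0,0,0]], jaw=[-1,-1,-1,-1])

```text
time_s: 5.2
ee_pos: [534.1, -281.9, 82.1]
tcp_rot: [-0.131, -3.138, -0.002]
wrist_force: [-2.4, 7.2, 7.0]
grip_width: 13.8
```

The ear is gripped (13.8 mm) and pulled about 15 mm, and the force matches the spring. Next is the arc.

Emit:
play_rows(linear=[[0.022,-0.001,0.018],[0.046,-0.0025,0.0325],[0.073,-0.004,0.042],[0.1005,-0.0055,0.047],[0.129,-0.007,0.047],[0.157,-0.0085,0.042],[0.183,-0.01,0.0325],[0.208,-0.0115,0.018],[0.2295,-0.0125,0],[0.2295,-0.0125,0]], rot=[[0,0,0],[0,0,0],[0,0,0],[0,0,0],[0,0,0],[0,0,0],[0,0,0],[0,0,0],[0,0,0],[0,0,0]], jaw=[-1,-1,-1,-1,-1,-1,-1,-1,-1,-1])

```text
time_s: 6.2
ee_pos: [628.9, -287.1, 83.1]
tcp_rot: [0.131, 3.134, -0.001]
wrist_force: [6.5, 5.3, 11.8]
grip_width: 13.0
```

```bash
python3 - <<'E'
from h import *
st(); C,d=snap('side','d2'); C2,w=snap('wrist','w4')
out=np.zeros((480,800,3),np.uint8)
out[:,:400]=cv2.resize(d[130:226,295:375],(400,480),interpolation=cv2.INTER_CUBIC); out[:250,400:]=cv2.resize(w,(400,250)); cv2.imwrite('pics/c4.png',out)
E
```

```text
t 6.2 p [ 628.9 -287.1   83.1] rv [ 1.310e-01  3.134e+00 -1.000e-03] F [ 6.5  5.3 11.8] g 13.0 q [-0.52  0.72  1.5   0.    0.91 -2.01]
```

View pics/c4.png

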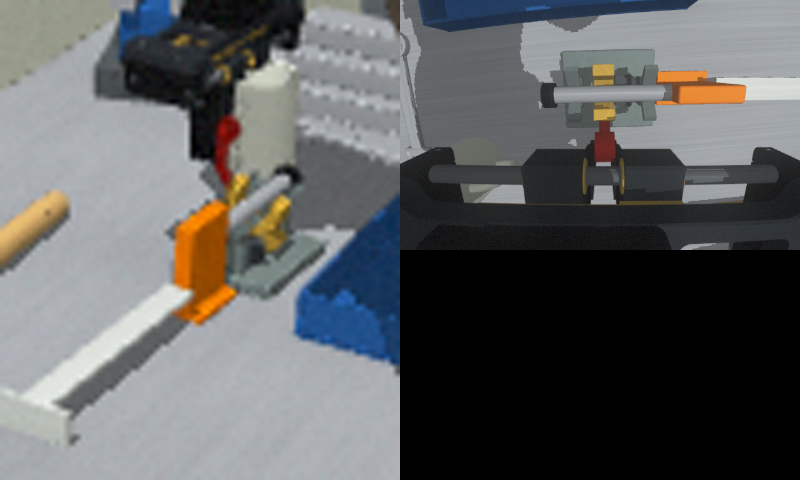

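The ear is over on the far side with the slot up (brass jaws on both sides of the shank). I'll guide it home and release.

Emit:
play_rows(linear=[[0.001,0.02,0],[0.002,0.039,0],[0.002,0.039,0],[0.002,0.039,0],[0.002,0.039,0],[0.002,0.039,0],[0.002,0.039,0.05],[0.002,0.039,0.15],[0.002,0.039,0.2]], rot=[[0,0,0],[0,0,0],[0,0,0],[0,0,0],[0,0,0],[0,0,0],[0,0,0],[0,0,0],[0,0,0]], jaw=[-1,-1,-1,0.1,0.1,0.1,0.1,0.1,0.1])

```text
time_s: 7.2
ee_pos: [627.3, -272.2, 164.3]
tcp_rot: [0.132, 3.137, -0.001]
wrist_force: [-0.5, -0.1, 0.2]
grip_width: 50.9
```

```bash
python3 - <<'E'
from h import *
st(); C,im=snap('wrist','w5')
hs=cv2.cvtColor(im,cv2.COLOR_BGR2HSV); m=((hs[:,:,0]<8)|(hs[:,:,0]>172))&(hs[:,:,1]>110)&(hs[:,:,2]>40)
n,l,q,c=cv2.connectedComponentsWithStats(m.astype(np.uint8))
for k in range(1,n):
    if q[k,4]>15: print('red',q[k],at(C,c[k],101).round(1))
print(proj(C,[[627,-270.5,101],[627,-281,101]]))
# orange plate top mask
o=(hs[:,:,0]>5)&(hs[:,:,0]<18)&(hs[:,:,1]>180)&(hs[:,:,2]>90)
n,l,q,c=cv2.connectedComponentsWithStats(o.astype(np.uint8)); k=1+q[1:,4].argmax(); print('or',q[k])
a=cv2.resize(im[100:300,220:520],(780,520),interpolation=cv2.INTER_CUBIC);cv2.imwrite('pics/c5.png',a)
E
```

```text
t 7.2 p [ 627.3 -272.2  164.3] rv [ 1.320e-01  3.137e+00 -1.000e-03] F [-0.5 -0.1  0.2] g 50.9 q [-0.51  0.62  1.46  0.    1.06 -1.99]
red [299 174  21  38 694] [ 612.6 -282.2  101. ]
[[327.00974848 211.53208988]
 [312.85730044 212.6608214 ]]
or [ 375  133   90   25 1680]
```

View pics/c5.png

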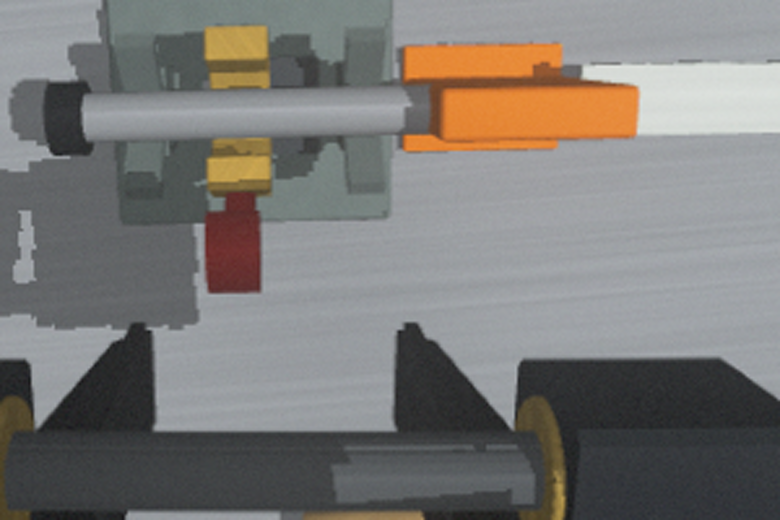

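The ear did not spring home: it sits at crop (233,250), which is full-image ≈(309.6,196). That is about 12 mm back and short of the full turn, so it slipped in the fingers. I'll work out its angle and grip it again.

```bash
python3 - <<'E'
from h import *
C,im=load('w5')
xh=np.array([.055,.9985,0]);yh=np.array([-.9985,.055,0]);z=np.array([0,0,1]); o=np.array([581.5,-268.5,55])
for t in range(-50,0,5):
    a=np.radians(t); p=o-11*xh+65*(np.sin(a)*yh+np.cos(a)*z); print(t,p.round(1),proj(C,p).round(1),proj(C,p-7*xh).round(1)[0,0],proj(C,p+7*xh).round(1)[0,0])
hs=cv2.cvtColor(im,cv2.COLOR_BGR2HSV); m=((hs[:,:,0]<8)|(hs[:,:,0]>172))&(hs[:,:,1]>110)&(hs[:,:,2]>40)
for r in range(172,214,3):
    x=np.flatnonzero(m[r,280:340]); print(r,(x.min()+280,x.max()+280) if len(x) else None)
C0,_=load('w3'); print(proj(C0,o+65*.7071*(yh+z)))
E
```

```text
-50 [ 630.6 -282.2   96.8] [[311.9 215.8]] 302.6 321.2
-45 [ 626.8 -282.   101. ] [[311.5 212.5]] 302.0 320.9
-40 [ 622.6 -281.8  104.8] [[311.  208.5]] 301.4 320.7
-35 [ 618.1 -281.5  108.2] [[310.6 203.7]] 300.8 320.4
-30 [ 613.3 -281.3  111.3] [[310.1 198.2]] 300.1 320.1
-25 [ 608.3 -281.   113.9] [[309.7 192.1]] 299.5 319.8
-20 [ 603.1 -280.7  116.1] [[309.2 185.2]] 298.9 319.5
-15 [ 597.7 -280.4  117.8] [[308.7 177.8]] 298.3 319.2
-10 [ 592.2 -280.1  119. ] [[308.3 169.9]] 297.7 318.9
-5 [ 586.6 -279.8  119.8] [[307.9 161.6]] 297.2 318.6
172 None
175 (np.int64(307), np.int64(317))
178 (np.int64(307), np.int64(317))
181 (np.int64(307), np.int64(318))
184 (np.int64(299), np.int64(318))
187 (np.int64(299), np.int64(318))
190 (np.int64(299), np.int64(319))
193 (np.int64(299), np.int64(319))
196 (np.int64(299), np.int64(319))
199 (np.int64(299), np.int64(319))
202 (np.int64(299), np.int64(319))
205 (np.int64(300), np.int64(319))
208 (np.int64(300), np.int64(319))
211 (np.int64(301), np.int64(314))
[[322.95747834 201.5267945 ]]
```

Emit:
play_rows(linear=[[-0.036,-0.024,0],[-0.036,-0.024,-0.1],[-0.036,-0.024,-0.172],[-0.036,-0.024,-0.172],[-0.036,-0.024,-0.172],[-0.036,-0.024,-0.172],[-0.036,-0.024,-0.172],[-0.036,-0.024,-0.172],[-0.036,-0.024,-0.172],[-0.036,-0.024,-0.172]], rot=[[0,0,0],[0,0,0],[0,0,0],[0,0,0],[0,0,0],[0,0,0],[0,0,0],[0,0,0],[0,0,0],[0,0,0]], jaw=[0.1,0.1,0.1,-0.5,-1,-1,-1,-1,-1,-1], force=60)

```text
time_s: 8.25
ee_pos: [612.8, -281.9, 93.9]
tcp_rot: [0.13, 3.138, -0.002]
wrist_force: [0.4, -2.8, 4.0]
grip_width: 13.7
```

```bash
python3 - <<'E'
from h import *
st()
xh=np.array([.055,.9985,0]);yh=np.array([-.9985,.055,0]);z=np.array([0,0,1])
f=lambda t:65*(np.sin(np.radians(t))*yh+np.cos(np.radians(t))*z)
for t in [-29,-35,-40,-45,-48]: print(t,((f(t)-f(-29)-4.5*xh)/400).round(4))
E
```

```text
t 8.25 p [ 612.8 -281.9   93.9] rv [ 1.300e-01  3.138e+00 -2.000e-03] F [ 0.4 -2.8  4. ] g 13.7 q [-0.53  0.69  1.54 -0.    0.91 -2.02]
-29 [-0.0006 -0.0112  0.    ]
-35 [ 0.0138 -0.012  -0.009 ]
-40 [ 0.025  -0.0126 -0.0176]
-45 [ 0.0355 -0.0132 -0.0272]
-48 [ 0.0413 -0.0135 -0.0334]
```

Emit:
play_rows(linear=[[-0.0006,-0.0112,0],[-0.0006,-0.0112,0],[0.0138,-0.012,-0.009],[0.025,-0.0126,-0.0176],[0.0355,-0.0132,-0.0272],[0.0413,-0.0135,-0.0334],[0.0413,-0.0135,-0.0334],[0.0413,-0.0135,-0.0334]], rot=[[0,0,0],[0,0,0],[0,0,0],[0,0,0],[0,0,0],[0,0,0],[0,0,0],[0,0,0]], jaw=[-1,-1,-1,-1,-1,-1,-1,-1])

```text
time_s: 9.05
ee_pos: [629.9, -286.0, 81.1]
tcp_rot: [0.131, 3.137, 0.001]
wrist_force: [2.9, 5.1, 11.5]
grip_width: 13.3
```

Emit:
play_rows(linear=[[0.001,0.02,0],[0.002,0.039,0],[0.002,0.039,0],[0.002,0.039,0]], rot=[[0,0,0],[0,0,0],[0,0,0],[0,0,0]], jaw=[-1,-1,-1,-1])

```text
time_s: 9.45
ee_pos: [630.7, -272.6, 81.2]
tcp_rot: [0.13, 3.136, -0.004]
wrist_force: [2.0, -5.5, 7.5]
grip_width: 13.4
```

Emit:
play_rows(linear=[[0,0,0],[0,0,0],[0,0,0.05],[0,0,0.15],[0,0,0.22],[0,0,0.22]], rot=[[0,0,0],[0,0,0],[0,0,0],[0,0,0],[0,0,0],[0,0,0]], jaw=[0.1,0.1,0.1,0.1,0.1,0.1])

```text
time_s: 10.05
ee_pos: [630.9, -271.7, 171.6]
tcp_rot: [0.131, 3.134, -0.003]
wrist_force: [-0.5, 0.3, -0.7]
grip_width: 51.4
```

```bash
python3 - <<'E'
from h import *
st(); C,im=snap('wrist','w6')
hs=cv2.cvtColor(im,cv2.COLOR_BGR2HSV); m=((hs[:,:,0]<8)|(hs[:,:,0]>172))&(hs[:,:,1]>110)&(hs[:,:,2]>40)
for r in range(150,232,3):
    x=np.flatnonzero(m[r]); print(r,(x.min(),x.max()) if len(x) else None,end=' ')
xh=np.array([.055,.9985,0]);yh=np.array([-.9985,.055,0]);z=np.array([0,0,1]); o=np.array([581.5,-268.5,55])
print()
for t in (-30,-40,-45,-50):
  for d in (0,11):
    a=np.radians(t); p=o-d*xh+65*(np.sin(a)*yh+np.cos(a)*z); print(t,d,proj(C,[p,p-7*xh,p+7*xh]).round(0).tolist())
E
```

```text
t 10.05 p [ 630.9 -271.7  171.6] rv [ 1.310e-01  3.134e+00 -3.000e-03] F [-0.5  0.3 -0.7] g 51.4 q [-0.5   0.62  1.44  0.    1.08 -1.99]
150 None 153 None 156 None 159 None 162 None 165 None 168 None 171 (np.int64(320), np.int64(329)) 174 (np.int64(320), np.int64(329)) 177 (np.int64(319), np.int64(329)) 180 (np.int64(320), np.int64(329)) 183 (np.int64(320), np.int64(329)) 186 (np.int64(319), np.int64(329)) 189 (np.int64(320), np.int64(329)) 192 (np.int64(316), np.int64(332)) 195 (np.int64(316), np.int64(332)) 198 (np.int64(315), np.int64(332)) 201 (np.int64(315), np.int64(332)) 204 (np.int64(315), np.int64(333)) 207 (np.int64(316), np.int64(333)) 210 (np.int64(316), np.int64(333)) 213 (np.int64(316), np.int64(333)) 216 (np.int64(316), np.int64(332)) 219 None 222 None 225 None 228 None 231 None 
-30 0 [[325.0, 190.0], [315.0, 191.0], [335.0, 190.0]]
-30 11 [[309.0, 191.0], [300.0, 191.0], [319.0, 191.0]]
-40 0 [[325.0, 201.0], [316.0, 201.0], [335.0, 200.0]]
-40 11 [[310.0, 201.0], [301.0, 201.0], [320.0, 201.0]]
-45 0 [[325.0, 205.0], [316.0, 205.0], [335.0, 204.0]]
-45 11 [[311.0, 205.0], [302.0, 205.0], [320.0, 205.0]]
-50 0 [[325.0, 208.0], [316.0, 208.0], [334.0, 208.0]]
-50 11 [[311.0, 208.0], [302.0, 209.0], [320.0, 208.0]]
```

The ear is now at (324,204.5), matching "released, home" (325,205). Next I measure the handle plate and take the rake.

```bash
python3 - <<'E'
from h import *
for n,pts in (('w5',[(389.5,134),(465,133),(389.5,153),(465,153)]),):
    C,im=load(n)
    for u in pts: print(u,at(C,u,80).round(1))
    print('foot', at(C,(374,118),6).round(1),at(C,(374,158),6).round(1)); print('knobend',at(C,(237,145),55).round(1),'shank',at(C,(252,142),55).round(1),at(C,(376,142),55).round(1))
C,im=load('w6'); hs=cv2.cvtColor(im,cv2.COLOR_BGR2HSV); m=(hs[:,:,0]>5)&(hs[:,:,0]<18)&(hs[:,:,1]>180)&(hs[:,:,2]>90)
for c in range(370,470,8):
    y=np.flatnonzero(m[:,c]); print(c,y.min() if len(y) else None,y.max() if len(y) else None,np.unique(hs[y,c,2])[[0,-1]] if len(y) else None)
E
```

```text
(389.5, 134) [ 575.8 -218.4   80. ]
(465, 133) [ 579.5 -160.1   80. ]
(389.5, 153) [ 590.3 -219.    80. ]
(465, 153) [ 594.9 -159.9   80. ]
foot [ 564.2 -219.     6. ] [ 603.2 -221.     6. ]
knobend [ 575.8 -342.5   55. ] shank [ 574.5 -329.4   55. ] [ 583.2 -225.3   55. ]
370 None None None
378 114 152 [196 231]
386 114 152 [182 232]
394 114 152 [175 230]
402 114 152 [159 231]
410 113 151 [174 232]
418 113 151 [196 231]
426 113 151 [178 233]
434 129 146 [215 232]
442 128 146 [196 232]
450 128 146 [205 233]
458 128 146 [210 232]
466 None None None
```

Emit:
play_rows(linear=[[-0.114,0.204,0],[-0.114,0.204,0],[-0.114,0.204,-0.05],[-0.114,0.204,-0.05],[-0.114,0.204,-0.05],[-0.114,0.204,-0.05],[-0.114,0.204,-0.05],[-0.114,0.204,-0.05],[-0.114,0.204,-0.05],[-0.114,0.204,-0.05]], rot=[[0,0,-0.023],[0,0,-0.046],[0,0,-0.069],[0,0,-0.092],[0,0,-0.115],[0,0,-0.138],[0,0,-0.161],[0,0,-0.184],[0,0,-0.207],[0,0,-0.23]], jaw=[0.1,0.1,0.1,0.1,0.1,0.1,0.1,0.1,0.1,0.1])

```text
time_s: 11.1
ee_pos: [583.4, -189.2, 146.0]
tcp_rot: [-2.179, -2.259, 0.001]
wrist_force: [0.7, 0.6, 0.4]
grip_width: 52.1
```

Emit:
play_rows(linear=[[0,0,0],[0,0,0],[0,0,0]], rot=[[0,0,-0.016],[0,0,-0.016],[0,0,-0.016]], jaw=[0.1,0.1,0.1])

```text
time_s: 11.4
ee_pos: [583.7, -189.4, 146.7]
tcp_rot: [-2.281, -2.158, 0.001]
wrist_force: [0.4, -0.3, 0.3]
grip_width: 52.4
```

```bash
cat >> h.py <<'E'
def yaw(): # angle of tool y (jaw) in world, deg, folded
    v=R.from_rotvec(ctrl.sense()['tcp_rot']).as_matrix()[:,1]; a=np.degrees(np.arctan2(v[1],v[0])); return (a+90)%180-90
E
python3 - <<'E'
from h import *
st(); print(yaw())
E
```

```text
t 11.4 p [ 583.7 -189.4  146.7] rv [-2.281e+00 -2.158e+00  1.000e-03] F [ 0.4 -0.3  0.3] g 52.4 q [-0.42  0.55  1.66  0.    0.94 -0.37]
-3.183510572743927
```

Emit:
play_rows(linear=[[0.004,0,-0.1],[0.004,0,-0.2],[0.004,0,-0.269],[0.004,0,-0.269],[0.004,0,-0.269],[0.004,0,-0.269],[0.004,0,-0.269],[0.004,0,-0.269],[0.004,0,-0.269],[0.004,0,-0.269]], rot=[[0,0,0],[0,0,0],[0,0,0],[0,0,0],[0,0,0],[0,0,0],[0,0,0],[0,0,0],[0,0,0],[0,0,0]], jaw=[0.1,0.1,0.1,-0.5,-1,-1,-1,-1,-1,-1], force=60)

```text
time_s: 12.4
ee_pos: [586.1, -189.8, 41.1]
tcp_rot: [2.284, 2.155, 0.001]
wrist_force: [-0.8, 0.7, 5.7]
grip_width: 16.0
```

```bash
python3 - <<'E'
from h import *
st(); print(yaw())
E
```

```text
t 12.4 p [ 586.1 -189.8   41.1] rv [2.284e+00 2.155e+00 1.000e-03] F [-0.8  0.7  5.7] g 16.0 q [-0.42  0.69  1.73  0.    0.72 -0.36]
-3.3475861766017374
```

Emit:
play_rows(linear=[[0,0,0.06],[0,0,0.15],[0,0,0.17],[-0.1,0.1,0.17],[-0.2,0.2,0.17],[-0.3,0.3,0.17],[-0.39,0.39,0.17],[-0.39,0.41,0.17],[-0.39,0.41,0.17]], rot=[[0,0,0],[0,0,0],[0,0,0],[0,0,0.003],[0,0,0.006],[0,0,0.0093],[0,0,0.0093],[0,0,0.0093],[0,0,0.0093]], jaw=[-1,-1,-1,-1,-1,-1,-1,-1,-1])

```text
time_s: 13.3
ee_pos: [427.0, -23.4, 107.7]
tcp_rot: [-2.218, -2.222, 0.002]
wrist_force: [-0.1, -0.5, -4.0]
grip_width: 16.0
```

```bash
python3 - <<'E'
from h import *
st(); print(yaw())
C,im=snap('wrist','w7'); CS,d=snap('side','d3')
C1,i1=load('w1')
for r in (116,121,167,172): print(r, at(C1,(280,r),22).round(0), at(C1,(392,r),22).round(0))
for u in [(262,116),(297,165),(371,165),(412,122)]: print(u,at(C1,u,22).round(0))
out=np.zeros((500,800,3),np.uint8); out[:250,:400]=cv2.resize(im,(400,250)); out[:500,400:]=cv2.resize(d[150:310,212:340],(400,500),interpolation=cv2.INTER_CUBIC); cv2.imwrite('pics/c6.png',out)
E
```

```text
t 13.3 p [427.  -23.4 107.7] rv [-2.218e+00 -2.222e+00  2.000e-03] F [-0.1 -0.5 -4. ] g 16.0 q [-0.21  0.39  2.14  0.    0.62 -0.21]
0.12513106458973766
116 [430. 350.  22.] [576. 350.  22.]
121 [429. 343.  22.] [577. 344.  22.]
167 [428. 282.  22.] [580. 283.  22.]
172 [427. 275.  22.] [580. 276.  22.]
(262, 116) [406. 350.  22.]
(297, 165) [451. 285.  22.]
(371, 165) [551. 285.  22.]
(412, 122) [603. 343.  22.]
```

View pics/c6.png

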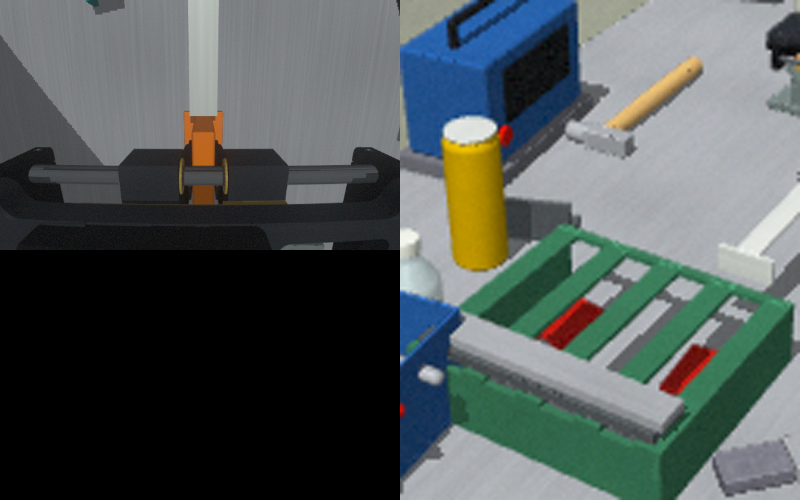

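The rake is held square. The side view shows the lip at the crop's (745,262), in front of the rack and aligned with the right-hand (x≈428) cleat. I go in high, lower the lip behind that cleat and drag.

Emit:
play_rows(linear=[[0,0,-0.05],[0,0,-0.095],[0,0,-0.095],[0,0.1,-0.095],[0,0.2,-0.095],[0,0.3,-0.095],[0,0.4,-0.095],[0,0.413,-0.095],[0,0.413,-0.13],[0,0.413,-0.16]], rot=[[0,0,0],[0,0,0],[0,0,0],[0,0,0],[0,0,0],[0,0,0],[0,0,0],[0,0,0],[0,0,0],[0,0,0]], jaw=[-1,-1,-1,-1,-1,-1,-1,-1,-1,-1])

```text
time_s: 14.4
ee_pos: [430.6, 139.4, 44.3]
tcp_rot: [2.22, 2.221, 0.002]
wrist_force: [0.6, 0.0, -3.4]
grip_width: 15.8
```

```bash
python3 - <<'E'
from h import *
st()
E
```

```text
t 14.4 p [430.6 139.4  44.3] rv [2.220e+00 2.221e+00 2.000e-03] F [ 0.6  0.  -3.4] g 15.8 q [ 0.17  0.53  2.13 -0.    0.47  0.17]
```

Emit:
play_rows(linear=[[0,-0.04,0],[0,-0.09,0],[0,-0.14,0],[0,-0.19,0],[0,-0.25,0],[0,-0.31,0],[0,-0.37,0],[0,-0.43,0],[0,-0.48,0],[0,-0.5,0]], rot=[[0,0,0],[0,0,0],[0,0,0],[0,0,0],[0,0,0],[0,0,0],[0,0,0],[0,0,0],[0,0,0],[0,0,0]], jaw=[-1,-1,-1,-1,-1,-1,-1,-1,-1,-1])

```text
time_s: 15.4
ee_pos: [430.3, -62.7, 44.4]
tcp_rot: [2.224, 2.218, 0.001]
wrist_force: [0.5, 0.6, -3.8]
grip_width: 15.3
```

```bash
python3 - <<'E'
from h import *
st()
C,d=snap('side','d4')
cv2.imwrite('pics/c7.png',cv2.resize(d[180:320,200:400],(800,560),interpolation=cv2.INTER_CUBIC))
E
```

```text
t 15.4 p [430.3 -62.7  44.4] rv [2.224e+00 2.218e+00 1.000e-03] F [ 0.5  0.6 -3.8] g 15.3 q [-0.3   0.52  2.18 -0.    0.44 -0.29]
```

View pics/c7.png

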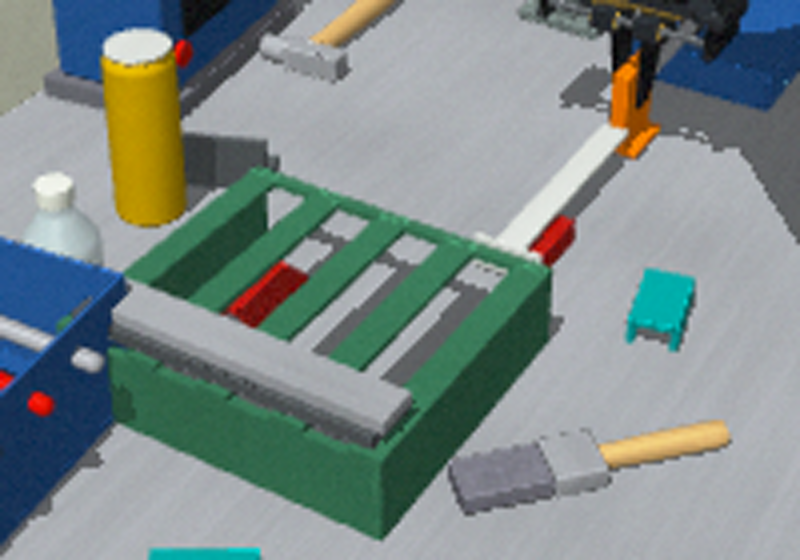

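The first cleat is out in front, at crop (552,242) beside the strip. The second is still at (268,295). I lift over and repeat at x≈577.

Emit:
play_rows(linear=[[0,0,0.1],[0,0,0.16],[0.1,0.03,0.16],[0.2,0.06,0.16],[0.3,0.09,0.14],[0.367,0.1,0.09],[0.367,0.1,0.065],[0.367,0.1,0.065]], rot=[[0,0,0],[0,0,0],[0,0,0],[0,0,0],[0,0,0],[0,0,0],[0,0,0],[0,0,0]], jaw=[-1,-1,-1,-1,-1,-1,-1,-1])

```text
time_s: 16.25
ee_pos: [575.3, -19.8, 68.4]
tcp_rot: [-2.219, -2.22, 0.004]
wrist_force: [-1.1, -0.3, -3.3]
grip_width: 15.7
```

```bash
python3 - <<'E'
from h import *
st(); print(yaw())
C,d=snap('side','d5'); hs=cv2.cvtColor(d,cv2.COLOR_BGR2HSV); m=((hs[:,:,0]<8)|(hs[:,:,0]>172))&(hs[:,:,1]>110)&(hs[:,:,2]>40)
n,l,q,c=cv2.connectedComponentsWithStats(m.astype(np.uint8))
for k in range(1,n):
    if q[k,4]>15: print('red',q[k],at(C,c[k],22).round(1))
E
```

```text
t 16.25 p [575.3 -19.8  68.4] rv [-2.219 -2.22   0.004] F [-1.1 -0.3 -3.3] g 15.7 q [-0.15  0.61  1.82 -0.    0.72 -0.15]
0.03607749188319076
red [333 156   6  10  33] [ 693.3 -418.9   22. ]
red [244 190   4   7  24] [854.6  43.2  22. ]
red [324 232  20  15 184] [419.1 140.6  22. ]
red [140 243  63  35 364] [793.2 488.9  22. ]
red [256 245  21  17 154] [567.3 316.9  22. ]
red [207 278   6   6  30] [632.1 501.3  22. ]
```

Emit:
play_rows(linear=[[0,0.1,0.002],[0,0.2,0.002],[0,0.3,0.002],[0,0.4,0.002],[0,0.41,0.002],[0,0.41,-0.035],[0,0.41,-0.062],[0,0.41,-0.062],[0,0.37,-0.062],[0,0.32,-0.062]], rot=[[0,0,0],[0,0,0],[0,0,0],[0,0,0],[0,0,0],[0,0,0],[0,0,0],[0,0,0],[0,0,0],[0,0,0]], jaw=[-1,-1,-1,-1,-1,-1,-1,-1,-1,-1])

```text
time_s: 17.3
ee_pos: [576.6, 106.5, 45.9]
tcp_rot: [2.221, 2.222, 0.001]
wrist_force: [0.3, 0.1, -4.1]
grip_width: 15.7
```

Emit:
play_rows(linear=[[0,-0.05,0],[0,-0.1,0],[0,-0.15,0],[0,-0.21,0],[0,-0.27,0],[0,-0.33,0],[0,-0.38,0],[0,-0.42,0],[0,-0.42,0]], rot=[[0,0,0],[0,0,0],[0,0,0],[0,0,0],[0,0,0],[0,0,0],[0,0,0],[0,0,0],[0,0,0]], jaw=[-1,-1,-1,-1,-1,-1,-1,-1,-1])

```text
time_s: 18.2
ee_pos: [576.5, -63.0, 45.8]
tcp_rot: [2.224, 2.218, 0.001]
wrist_force: [0.1, 0.1, -3.8]
grip_width: 15.7
```

```bash
cat >> h.py <<'E'
def reds(n,name,z=22):
    C,d=snap(n,name); hs=cv2.cvtColor(d,cv2.COLOR_BGR2HSV); m=((hs[:,:,0]<8)|(hs[:,:,0]>172))&(hs[:,:,1]>110)&(hs[:,:,2]>40)
    q,l,s,c=cv2.connectedComponentsWithStats(m.astype(np.uint8))
    for k in range(1,q):
        if s[k,4]>15: print('red',s[k],at(C,c[k],z).round(1))
    return C,d,m
E
python3 - <<'E'
from h import *
st(); print(yaw()); reds('side','d6')
E
```

```text
t 18.2 p [576.5 -63.   45.8] rv [2.224e+00 2.218e+00 1.000e-03] F [ 0.1  0.1 -3.8] g 15.7 q [-0.22  0.65  1.82 -0.    0.67 -0.22]
-0.16312586592987088
red [244 190   4   7  24] [854.6  43.2  22. ]
red [294 221   9  10  45] [558.6 135.3  22. ]
red [324 232  20  15 184] [419.1 140.6  22. ]
red [140 243  63  35 366] [793.  488.9  22. ]
red [207 278   7   6  31] [631.8 501.2  22. ]
```

```bash
python3 - <<'E'
from h import *
C,d=snap('scene','s2'); a=d.astype(int)
m=((a[:,:,2]-np.maximum(a[:,:,1],a[:,:,0]))>18)
q,l,s,c=cv2.connectedComponentsWithStats(m.astype(np.uint8))
for k in range(1,q):
    if s[k,4]>6 and 300<c[k,0]<470 and 120<c[k,1]<260: print(s[k],c[k].round(),at(C,c[k],22).round())
print(proj(C,[[369,472,70],[636,472,70],[369,412,70],[636,412,70],[367,232,70],[635,232,70]]).round())
E
```

```text
[443 158  51  19 195] [468. 167.] [620. 676.  22.]
[315 175  22  16 218] [326. 182.] [436. 136.  22.]
[336 205  23  14 166] [349. 211.] [604. 132.  22.]
[[390. 138.]
 [434. 176.]
 [378. 142.]
 [421. 181.]
 [339. 154.]
 [380. 197.]]
```

No red is left under the rack in either fixed view; the two cleats lie at y≈135. The rake goes back above the holder, and I check its alignment before lowering.

Emit:
play_rows(linear=[[0,0,0.1],[0,0,0.17],[0,0,0.17],[0.01,-0.1,0.17],[0.02,-0.2,0.17],[0.024,-0.3,0.17],[0.024,-0.317,0.17],[0.024,-0.317,0.17],[0.024,-0.317,0.17]], rot=[[0,0,0],[0,0,0],[0,0,-0.003],[0,0,-0.006],[0,0,-0.009],[0,0,-0.009],[0,0,-0.009],[0,0,-0.009],[0,0,-0.009]], jaw=[-1,-1,-1,-1,-1,-1,-1,-1,-1])

```text
time_s: 19.2
ee_pos: [585.7, -186.0, 112.5]
tcp_rot: [-2.282, -2.157, 0.001]
wrist_force: [-0.8, 0.4, -2.4]
grip_width: 15.7
```

```bash
python3 - <<'E'
from h import *
st(); print(yaw()); 
C,d=snap('side','d7'); C2,w=snap('wrist','w8')
out=np.zeros((500,800,3),np.uint8); out[:500,:400]=cv2.resize(d[130:230,295:375],(400,500),interpolation=cv2.INTER_CUBIC); out[:250,400:]=cv2.resize(w,(400,250))
_,w7=load('w7'); out[250:,400:]=cv2.resize(w7,(400,250)); cv2.imwrite('pics/c8.png',out)
for n in('w7','w8'):
    C,im=load(n); 
    for r in (20,60,100,140,160):
        g=im[r].astype(int).min(1); x=np.flatnonzero((g>175)[260:400])+260
        if len(x): print(n,r,x.min(),x.max())
E
```

```text
t 19.2 p [ 585.7 -186.   112.5] rv [-2.282e+00 -2.157e+00  1.000e-03] F [-0.8  0.4 -2.4] g 15.7 q [-0.42  0.59  1.69  0.    0.87 -0.36]
-3.2317121889301887
w7 20 302 348
w7 60 309 340
w7 100 321 322
w8 20 301 349
w8 60 302 348
w8 100 303 347
w8 140 304 346
w8 160 304 346
```

View pics/c8.png

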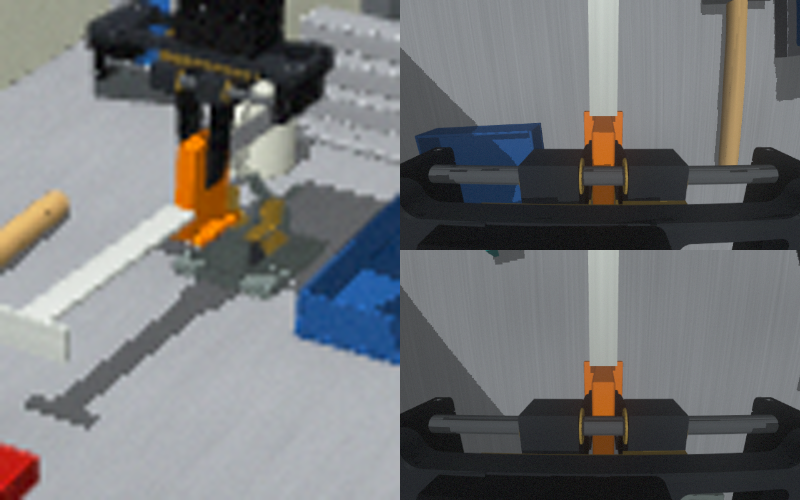

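The rake sits in the grip exactly as it did when picked up (w8 matches w7) and is aligned with the holder. Lowering and releasing it.

Emit:
play_rows(linear=[[0.001,-0.006,-0.08],[0.001,-0.006,-0.14],[0.001,-0.006,-0.17],[0.001,-0.006,-0.176],[0.001,-0.006,-0.176],[0.001,-0.006,-0.176]], rot=[[0,0,0],[0,0,0],[0,0,0],[0,0,0],[0,0,0],[0,0,0]], jaw=[-1,-1,-1,-1,-1,-1])

```text
time_s: 19.9
ee_pos: [587.1, -189.7, 44.0]
tcp_rot: [2.282, 2.157, 0.001]
wrist_force: [0.8, 0.1, -3.9]
grip_width: 15.8
```

```bash
python3 - <<'E'
from h import *
st(); print(yaw())
E
```

```text
t 19.9 p [ 587.1 -189.7   44. ] rv [2.282e+00 2.157e+00 1.000e-03] F [ 0.8  0.1 -3.9] g 15.8 q [-0.42  0.69  1.73  0.    0.73 -0.36]
-3.2306984822429
```

Emit:
play_rows(linear=[[-0.002,0,-0.007],[-0.002,0,-0.007],[-0.002,0,-0.007],[-0.002,0,-0.007],[-0.002,0,0.1],[-0.002,0,0.2],[-0.002,0,0.3],[-0.002,0,0.32]], rot=[[0,0,0],[0,0,0],[0,0,0],[0,0,0],[0,0,0],[0,0,0],[0,0,0],[0,0,0]], jaw=[-1,0.1,0.1,0.1,0.1,0.1,0.1,0.1])

```text
time_s: 20.7
ee_pos: [587.2, -190.3, 175.6]
tcp_rot: [2.279, 2.153, 0.004]
wrist_force: [0.6, 0.3, -0.1]
grip_width: 52.0
```

```bash
python3 - <<'E'
from h import *
st(); print(yaw())
E
```

```text
t 20.7 p [ 587.2 -190.3  175.6] rv [2.279 2.153 0.004] F [ 0.6  0.3 -0.1] g 52.0 q [-0.42  0.52  1.63  0.    0.99 -0.36]
-3.2435559488526735
```

Emit:
play_rows(linear=[[0.101,-0.202,0],[0.101,-0.202,0],[0.101,-0.202,0],[0.101,-0.202,0],[0.101,-0.202,0],[0.101,-0.202,0],[0.101,-0.202,0],[0.101,-0.202,0],[0.101,-0.202,0],[0.101,-0.202,0]], rot=[[0,0,0.023],[0,0,0.046],[0,0,0.069],[0,0,0.092],[0,0,0.115],[0,0,0.138],[0,0,0.161],[0,0,0.184],[0,0,0.207],[0,0,0.23]], jaw=[0.1,0.1,0.1,0.1,0.1,0.1,0.1,0.1,0.1,0.1])

```text
time_s: 21.7
ee_pos: [625.9, -270.4, 170.1]
tcp_rot: [-0.277, -3.129, -0.001]
wrist_force: [0.8, 0.0, -0.1]
grip_width: 52.2
```

Emit:
play_rows(linear=[[0,0,0],[0,0,0],[0,0,0]], rot=[[0,0,0.02],[0,0,0.02],[0,0,0.02]], jaw=[0.1,0.1,0.1])

```text
time_s: 22.0
ee_pos: [626.0, -270.4, 170.4]
tcp_rot: [-0.095, -3.14, -0.001]
wrist_force: [-0.9, 0.0, 0.3]
grip_width: 52.6
```

```bash
python3 - <<'E'
from h import *
st(); print(yaw())
C,d,m=reds('wrist','w9',101)
xh=np.array([.055,.9985,0]);yh=np.array([-.9985,.055,0]);z=np.array([0,0,1]); o=np.array([581.5,-268.5,55])
p=o+65*.7071*(-yh+z); print(p,proj(C,p))
for r in (190,200,206,212): x=np.flatnonzero(m[r]); print(r,x.min() if len(x) else 0,x.max() if len(x) else 0)
cv2.imwrite('pics/c9.png',cv2.resize(d[80:300,200:560],(720,440),interpolation=cv2.INTER_CUBIC))
f=lambda t:65*(np.sin(np.radians(t))*yh+np.cos(np.radians(t))*z)
for t in [-45,-35,-25,-15,-5,5,15,25,35,45,49]: print(t,((f(t)-f(-45))/400).round(4).tolist())
hs=cv2.cvtColor(d,cv2.COLOR_BGR2HSV); o=(hs[:,:,0]>5)&(hs[:,:,0]<18)&(hs[:,:,1]>180)&(hs[:,:,2]>90)
for c in range(370,480,8):
    y=np.flatnonzero(o[:,c]); print(c,(y.min(),y.max()) if len(y) else None,end=' ')
E
```

```text
t 22.0 p [ 626.  -270.4  170.4] rv [-9.50e-02 -3.14e+00 -1.00e-03] F [-0.9  0.   0.3] g 52.6 q [-0.5   0.61  1.45  0.    1.07 -2.01]
86.53752511221404
red [314 177  18  48 693] [ 620.6 -271.4  101. ]
[ 627.39255775 -271.0278825   100.9615    ] [[323.921861   211.90213358]]
190 319 328
200 315 331
206 314 331
212 314 331
-45 [0.0, 0.0, 0.0]
-35 [-0.0217, 0.0012, 0.0182]
-25 [-0.0462, 0.0025, 0.0324]
-15 [-0.0727, 0.004, 0.0421]
-5 [-0.1006, 0.0055, 0.047]
5 [-0.1289, 0.0071, 0.047]
15 [-0.1567, 0.0086, 0.0421]
25 [-0.1833, 0.0101, 0.0324]
35 [-0.2078, 0.0114, 0.0182]
45 [-0.2295, 0.0126, 0.0]
49 [-0.2372, 0.0131, -0.0083]
370 None 378 (np.int64(122), np.int64(160)) 386 (np.int64(122), np.int64(160)) 394 (np.int64(122), np.int64(160)) 402 (np.int64(122), np.int64(160)) 410 (np.int64(122), np.int64(160)) 418 (np.int64(122), np.int64(160)) 426 (np.int64(122), np.int64(160)) 434 (np.int64(139), np.int64(157)) 442 (np.int64(139), np.int64(157)) 450 (np.int64(139), np.int64(157)) 458 (np.int64(139), np.int64(156)) 466 None 474 None
```

View pics/c9.png

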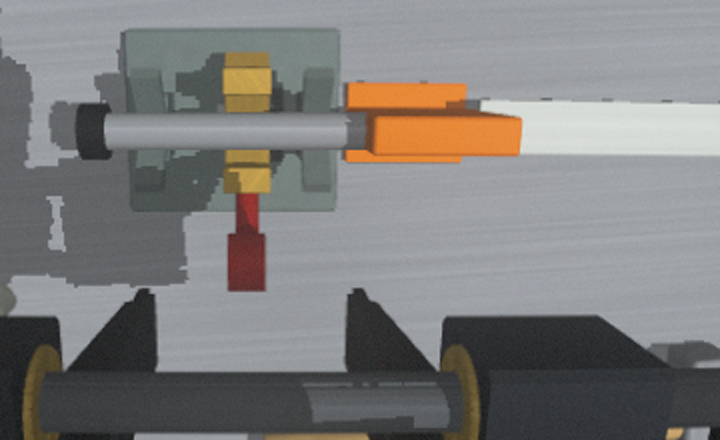

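The rake sits in both V rests, and the ear is at crop (247,262), which is full ≈(323,211). I pinch it at 60 N, pull, and turn it back more slowly.

Emit:
play_rows(linear=[[0.0025,-0.004,-0.1],[0.0025,-0.004,-0.19],[0.0025,-0.004,-0.223],[0.0025,-0.004,-0.223],[0.0025,-0.004,-0.223],[0.0025,-0.004,-0.223],[0.0025,-0.004,-0.223],[0.0025,-0.004,-0.223],[0.0025,-0.004,-0.223],[0.0025,-0.004,-0.223]], rot=[[0,0,0],[0,0,0],[0,0,0],[0,0,0],[0,0,0],[0,0,0],[0,0,0],[0,0,0],[0,0,0],[0,0,0]], jaw=[0.1,0.1,0.1,-0.5,-1,-1,-1,-1,-1,-1], force=60)

```text
time_s: 23.05
ee_pos: [627.5, -272.1, 82.4]
tcp_rot: [0.089, 3.139, -0.001]
wrist_force: [0.7, 0.8, 4.2]
grip_width: 13.7
```

Emit:
play_rows(linear=[[-0.001,-0.02,0],[-0.002,-0.04,0],[-0.002,-0.04,0]], rot=[[0,0,0],[0,0,0],[0,0,0]], jaw=[-1,-1,-1])

```text
time_s: 23.35
ee_pos: [626.6, -288.2, 82.3]
tcp_rot: [0.091, 3.14, 0.002]
wrist_force: [1.5, 7.4, 7.5]
grip_width: 13.4
```

```bash
python3 - <<'E'
from h import *
st()
E
```

```text
t 23.35 p [ 626.6 -288.2   82.3] rv [9.10e-02 3.14e+00 2.00e-03] F [1.5 7.4 7.5] g 13.4 q [-0.53  0.72  1.51  0.    0.92 -2.04]
```

Emit:
play_rows(linear=[[-0.011,0.0006,0.0095],[-0.0217,0.0012,0.0182],[-0.0335,0.0018,0.026],[-0.0462,0.0025,0.0324],[-0.0592,0.0032,0.0378],[-0.0727,0.004,0.0421],[-0.0865,0.0047,0.045],[-0.1006,0.0055,0.047],[-0.1148,0.0063,0.0476],[-0.1289,0.0071,0.047]], rot=[[0,0,0],[0,0,0],[0,0,0],[0,0,0],[0,0,0],[0,0,0],[0,0,0],[0,0,0],[0,0,0],[0,0,0]], jaw=[-1,-1,-1,-1,-1,-1,-1,-1,-1,-1])

```text
time_s: 24.35
ee_pos: [576.2, -284.7, 100.8]
tcp_rot: [0.089, 3.137, 0.001]
wrist_force: [8.2, 6.2, 1.5]
grip_width: 12.9
```

Emit:
play_rows(linear=[[-0.0138,0.0008,-0.002],[-0.0278,0.0015,-0.0049],[-0.0412,0.0022,-0.009],[-0.0544,0.003,-0.0146],[-0.067,0.0036,-0.0212],[-0.0789,0.0043,-0.0288],[-0.09,0.005,-0.0376],[-0.1006,0.0055,-0.047],[-0.1083,0.006,-0.0553],[-0.1083,0.006,-0.0553]], rot=[[0,0,0],[0,0,0],[0,0,0],[0,0,0],[0,0,0],[0,0,0],[0,0,0],[0,0,0],[0,0,0],[0,0,0]], jaw=[-1,-1,-1,-1,-1,-1,-1,-1,-1,-1])

```text
time_s: 25.35
ee_pos: [530.1, -282.4, 80.0]
tcp_rot: [-0.089, -3.139, -0.001]
wrist_force: [-11.9, 6.7, 22.5]
grip_width: 12.0
```

Emit:
play_rows(linear=[[0.001,0.02,0],[0.002,0.042,0],[0.002,0.042,0],[0.002,0.042,0],[0.002,0.042,0],[0.002,0.042,0],[0.002,0.042,0.1],[0.002,0.042,0.2],[0.002,0.042,0.22]], rot=[[0,0,0],[0,0,0],[0,0,0],[0,0,0],[0,0,0],[0,0,0],[0,0,0],[0,0,0],[0,0,0]], jaw=[-1,-1,-1,-1,0.1,0.1,0.1,0.1,0.1])

```text
time_s: 26.25
ee_pos: [533.4, -267.2, 170.4]
tcp_rot: [0.089, 3.135, -0.005]
wrist_force: [-0.0, -0.0, 0.6]
grip_width: 46.5
```

```bash
cat >> h.py <<'E'
def ear(name):
    C,d,m=reds('wrist',name,101)
    xh=np.array([.055,.9985,0]);yh=np.array([-.9985,.055,0]);z=np.array([0,0,1]); o=np.array([581.5,-268.5,55])
    for r in range(100,240,4):
        x=np.flatnonzero(m[r]); 
        if len(x): print(r,x.min(),x.max(),end='; ')
    print()
    for t in (15,25,35,45,50):
        for s in (0,11):
            a=np.radians(t); p=o-s*xh+65*(np.sin(a)*yh+np.cos(a)*z); print(t,s,proj(C,[p,p-7*xh,p+7*xh]).round(0).tolist())
E
python3 - <<'E'
from h import *
st(); ear('w10')
E
```

```text
t 26.25 p [ 533.4 -267.2  170.4] rv [ 0.089  3.135 -0.005] F [-0.  -0.   0.6] g 46.5 q [-0.58  0.5   1.68 -0.    0.96 -2.09]
red [302 219  20  47 752] [ 557.5 -279.   101. ]
220 303 320; 224 302 320; 228 302 320; 232 302 320; 236 302 321; 
15 0 [[327.0, 257.0], [317.0, 257.0], [336.0, 257.0]]
15 11 [[312.0, 257.0], [302.0, 257.0], [321.0, 257.0]]
25 0 [[327.0, 241.0], [317.0, 241.0], [336.0, 241.0]]
25 11 [[312.0, 241.0], [302.0, 241.0], [321.0, 241.0]]
35 0 [[327.0, 226.0], [317.0, 226.0], [336.0, 226.0]]
35 11 [[312.0, 226.0], [302.0, 226.0], [321.0, 226.0]]
45 0 [[327.0, 212.0], [317.0, 212.0], [336.0, 212.0]]
45 11 [[312.0, 212.0], [303.0, 212.0], [321.0, 212.0]]
50 0 [[327.0, 206.0], [318.0, 206.0], [336.0, 206.0]]
50 11 [[312.0, 206.0], [303.0, 206.0], [321.0, 206.0]]
```

The ear slipped again and is caught at 11 mm back, about 30° from upright. I'll measure it and regrip as before.

```bash
python3 - <<'E'
from h import *
C,d=load('w10'); hs=cv2.cvtColor(d,cv2.COLOR_BGR2HSV); m=((hs[:,:,0]<8)|(hs[:,:,0]>172))&(hs[:,:,1]>110)&(hs[:,:,2]>40)
for r in range(216,270,3):
    x=np.flatnonzero(m[r]); print(r,(x.min(),x.max()) if len(x) else None,end=' ')
xh=np.array([.055,.9985,0]);yh=np.array([-.9985,.055,0]);z=np.array([0,0,1]); o=np.array([581.5,-268.5,55])
print()
P=np.linspace(0,2*np.pi,60)
for t in (20,25,28,31,34,37,40,45):
    a=np.radians(t); c=o-11*xh+65*(np.sin(a)*yh+np.cos(a)*z)
    ring=np.array([c+11*(np.cos(q)*yh+np.sin(q)*z)+s*xh for q in P for s in(-7,7)]); u=proj(C,ring); print(t,c.round(1),u[:,1].min().round(1),u[:,1].max().round(1))
E
```

```text
216 None 219 (np.int64(304), np.int64(304)) 222 (np.int64(303), np.int64(320)) 225 (np.int64(302), np.int64(320)) 228 (np.int64(302), np.int64(320)) 231 (np.int64(302), np.int64(320)) 234 (np.int64(302), np.int64(320)) 237 (np.int64(302), np.int64(320)) 240 (np.int64(302), np.int64(320)) 243 (np.int64(302), np.int64(320)) 246 (np.int64(302), np.int64(320)) 249 (np.int64(306), np.int64(318)) 252 (np.int64(307), np.int64(411)) 255 (np.int64(307), np.int64(318)) 258 (np.int64(307), np.int64(318)) 261 (np.int64(307), np.int64(318)) 264 (np.int64(308), np.int64(318)) 267 None 
20 [ 558.7 -278.3  116.1] 234.2 264.5
25 [ 553.5 -278.   113.9] 226.5 256.6
28 [ 550.4 -277.8  112.4] 221.9 251.9
31 [ 547.5 -277.6  110.7] 217.4 247.3
34 [ 544.6 -277.5  108.9] 213.0 242.7
37 [ 541.8 -277.3  106.9] 208.7 238.2
40 [ 539.2 -277.2  104.8] 204.5 233.8
45 [ 535. -277.  101.] 197.8 226.8
```

Emit:
play_rows(linear=[[0.0375,-0.026,-0.05],[0.0375,-0.026,-0.15],[0.0375,-0.026,-0.195],[0.0375,-0.026,-0.195],[0.0375,-0.026,-0.195],[0.0375,-0.026,-0.195],[0.0375,-0.026,-0.195],[0.0375,-0.026,-0.195],[0.0375,-0.026,-0.195],[0.0375,-0.026,-0.195]], rot=[[0,0,0],[0,0,0],[0,0,0],[0,0,0],[0,0,0],[0,0,0],[0,0,0],[0,0,0],[0,0,0],[0,0,0]], jaw=[0.1,0.1,0.1,-0.5,-1,-1,-1,-1,-1,-1], force=60)

```text
time_s: 27.3
ee_pos: [547.5, -277.1, 89.1]
tcp_rot: [0.089, 3.139, -0.002]
wrist_force: [-1.7, -3.5, 4.3]
grip_width: 13.6
```

```bash
python3 - <<'E'
from h import *
st()
xh=np.array([.055,.9985,0]);yh=np.array([-.9985,.055,0]);z=np.array([0,0,1])
f=lambda t:65*(np.sin(np.radians(t))*yh+np.cos(np.radians(t))*z)
for t in [30,34,38,42,46,50]: print(t,((f(t)-f(30)-5*xh)/400).round(4).tolist())
E
```

```text
t 27.3 p [ 547.5 -277.1   89.1] rv [ 8.900e-02  3.139e+00 -2.000e-03] F [-1.7 -3.5  4.3] g 13.6 q [-0.58  0.62  1.71 -0.    0.81 -2.09]
30 [-0.0007, -0.0125, 0.0]
34 [-0.0103, -0.012, -0.006]
38 [-0.0195, -0.0114, -0.0127]
42 [-0.0281, -0.011, -0.02]
46 [-0.0363, -0.0105, -0.0278]
50 [-0.0439, -0.0101, -0.0363]
```

Emit:
play_rows(linear=[[-0.0007,-0.0125,0],[-0.0007,-0.0125,0],[-0.0103,-0.012,-0.006],[-0.0195,-0.0114,-0.0127],[-0.0281,-0.011,-0.02],[-0.0363,-0.0105,-0.0278],[-0.0439,-0.0101,-0.0363],[-0.0439,-0.0101,-0.0363],[-0.0439,-0.0101,-0.0363]], rot=[[0,0,0],[0,0,0],[0,0,0],[0,0,0],[0,0,0],[0,0,0],[0,0,0],[0,0,0],[0,0,0]], jaw=[-1,-1,-1,-1,-1,-1,-1,-1,-1])

```text
time_s: 28.2
ee_pos: [529.8, -279.7, 75.0]
tcp_rot: [0.089, 3.14, 0.001]
wrist_force: [-4.0, 5.9, 14.2]
grip_width: 13.7
```

Emit:
play_rows(linear=[[0.001,0.02,0],[0.002,0.04,0],[0.002,0.04,0],[0.002,0.04,0],[0.002,0.04,0],[0.002,0.04,0.08],[0.002,0.04,0.18],[0.002,0.04,0.24]], rot=[[0,0,0],[0,0,0],[0,0,0],[0,0,0],[0,0,0],[0,0,0],[0,0,0],[0,0,0]], jaw=[-1,-1,-1,0.1,0.1,0.1,0.1,0.1])

```text
time_s: 29.0
ee_pos: [530.9, -264.4, 172.0]
tcp_rot: [0.089, 3.139, -0.0]
wrist_force: [-0.6, 0.3, -0.0]
grip_width: 47.8
```

```bash
python3 - <<'E'
from h import *
st(); ear('w11'); reds('side','d8')
C,d=load('w11'); hs=cv2.cvtColor(d,cv2.COLOR_BGR2HSV); m=((hs[:,:,0]<8)|(hs[:,:,0]>172))&(hs[:,:,1]>110)&(hs[:,:,2]>40)
for r in range(150,240,3):
    x=np.flatnonzero(m[r]); print(r,(x.min(),x.max()) if len(x) else None,end=' ')
E
```

```text
t 29.0 p [ 530.9 -264.4  172. ] rv [ 0.089  3.139 -0.   ] F [-0.6  0.3 -0. ] g 47.8 q [-0.57  0.49  1.69  0.    0.96 -2.09]
red [314 201  18  63 892] [ 545.7 -266.9  101. ]
204 314 331; 208 314 331; 212 314 331; 216 314 331; 220 314 331; 224 314 331; 228 314 331; 232 317 328; 236 317 328; 
15 0 [[323.0, 260.0], [313.0, 260.0], [332.0, 260.0]]
15 11 [[308.0, 260.0], [299.0, 260.0], [317.0, 260.0]]
25 0 [[323.0, 244.0], [313.0, 244.0], [332.0, 244.0]]
25 11 [[308.0, 244.0], [299.0, 244.0], [317.0, 244.0]]
35 0 [[323.0, 229.0], [314.0, 229.0], [332.0, 229.0]]
35 11 [[308.0, 229.0], [299.0, 229.0], [318.0, 229.0]]
45 0 [[323.0, 215.0], [314.0, 215.0], [332.0, 215.0]]
45 11 [[309.0, 215.0], [299.0, 215.0], [318.0, 215.0]]
50 0 [[323.0, 209.0], [314.0, 209.0], [332.0, 209.0]]
50 11 [[309.0, 209.0], [300.0, 209.0], [318.0, 209.0]]
red [344 161  15   6  48] [ 608.9 -420.8   22. ]
red [244 190   4   7  24] [854.6  43.2  22. ]
red [283 218  20  14 170] [576.8 138.4  22. ]
red [324 232  20  15 184] [419.1 140.6  22. ]
red [140 243  63  35 366] [793.  488.9  22. ]
red [207 278   6   6  30] [632.1 501.3  22. ]
150 None 153 None 156 None 159 None 162 None 165 None 168 None 171 None 174 None 177 None 180 None 183 None 186 None 189 None 192 None 195 None 198 None 201 (np.int64(314), np.int64(330)) 204 (np.int64(314), np.int64(331)) 207 (np.int64(314), np.int64(331)) 210 (np.int64(314), np.int64(331)) 213 (np.int64(314), np.int64(331)) 216 (np.int64(314), np.int64(331)) 219 (np.int64(314), np.int64(331)) 222 (np.int64(314), np.int64(331)) 225 (np.int64(314), np.int64(331)) 228 (np.int64(314), np.int64(331)) 231 (np.int64(317), np.int64(328)) 234 (np.int64(317), np.int64(328)) 237 (np.int64(317), np.int64(328))
```

The sleeve is locked and home: the ear is at (322.5,215), and the prediction for 45° at home is (323,215). Now the cleats: I move the wrist camera above them.

Emit:
play_rows(linear=[[-0.02,0.05,0.1],[-0.05,0.15,0.2],[-0.077,0.25,0.3],[-0.077,0.35,0.32],[-0.077,0.45,0.32],[-0.077,0.55,0.32],[-0.077,0.65,0.32],[-0.077,0.75,0.32],[-0.077,0.836,0.32],[-0.077,0.836,0.32]], rot=[[0,0,-0.023],[0,0,-0.046],[0,0,-0.069],[0,0,-0.092],[0,0,-0.115],[0,0,-0.138],[0,0,-0.161],[0,0,-0.184],[0,0,-0.207],[0,0,-0.23]], jaw=[0.5,0.5,0.5,0.5,0.5,0.5,0.5,0.5,0.5,0.5])

```text
time_s: 30.1
ee_pos: [499.0, 73.4, 296.6]
tcp_rot: [-2.135, -2.301, 0.001]
wrist_force: [-0.6, -0.7, -0.0]
grip_width: 71.6
```

Emit:
play_rows(linear=[[0,0,0],[0,0,0],[0,0,0]], rot=[[0,0,-0.01],[0,0,-0.01],[0,0,-0.01]], jaw=[0.5,0.5,0.5])

```text
time_s: 30.4
ee_pos: [499.5, 69.9, 297.0]
tcp_rot: [-2.202, -2.239, 0.001]
wrist_force: [0.6, -0.3, -0.7]
grip_width: 71.5
```

```bash
cat >> h.py <<'E'
def cleats(name):
    C,d=snap('wrist',name); hs=cv2.cvtColor(d,cv2.COLOR_BGR2HSV); m=((hs[:,:,0]<8)|(hs[:,:,0]>172))&(hs[:,:,1]>110)&(hs[:,:,2]>150)
    cs,_=cv2.findContours(m.astype(np.uint8),cv2.RETR_EXTERNAL,cv2.CHAIN_APPROX_NONE)
    for k in cs:
        if cv2.contourArea(k)<200: continue
        P=np.array([at(C,u,22)[:2] for u in k[:,0].astype(float)],np.float32); (c,s,a)=cv2.minAreaRect(P); print('cleat px',k[:,0].mean(0).round(),'c',np.round(c,1),'size',np.round(s,1),'ang',round(a,1))
    return d
E
python3 - <<'E'
from h import *
st(); print(yaw()); d=cleats('w12'); cv2.imwrite('pics/c10.png',d)
E
```

```text
t 30.4 p [499.5  69.9 297. ] rv [-2.202e+00 -2.239e+00  1.000e-03] F [ 0.6 -0.3 -0.7] g 71.5 q [ 0.01  0.24  1.73  0.    1.18 -0.01]
0.9468033306820303
cleat px [392. 120.] c [585.6 137.2] size [38.5 67.9] ang 0.4
cleat px [270. 115.] c [425.3 139.5] size [37.9 67.2] ang 0.4
```

View pics/c10.png

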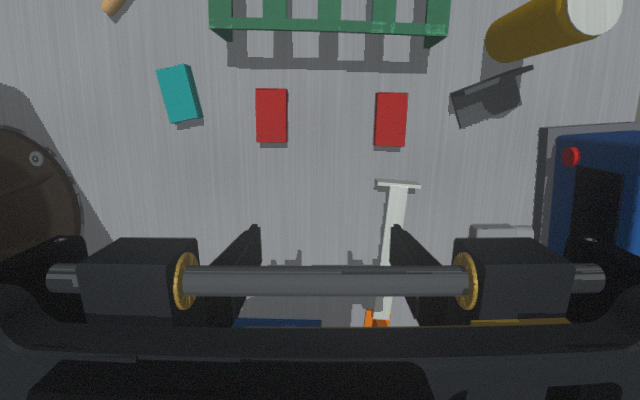

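Both cleats are clear on the bench at pixels (271,116) and (391,120), world (425,139) and (586,137), long side along y. The rake and the bystanders are undisturbed. First I pick the one at x=425.

Emit:
play_rows(linear=[[-0.1,0.1,-0.05],[-0.1855,0.174,-0.12],[-0.1855,0.174,-0.24],[-0.1855,0.174,-0.36],[-0.1855,0.174,-0.48],[-0.1855,0.174,-0.58],[-0.1855,0.174,-0.65],[-0.1855,0.174,-0.65],[-0.1855,0.174,-0.65]], rot=[[0,0,-0.002],[0,0,-0.002],[0,0,-0.002],[0,0,-0.002],[0,0,-0.002],[0,0,-0.002],[0,0,-0.002],[0,0,-0.002],[0,0,-0.002]], jaw=[0.5,0.5,0.5,0.5,0.5,0.5,0.5,0.5,0.5], force=35)

```text
time_s: 31.35
ee_pos: [425.6, 139.4, 38.1]
tcp_rot: [-2.219, -2.224, 0.001]
wrist_force: [-0.6, 0.4, 0.2]
grip_width: 71.4
```

```bash
python3 - <<'E'
from h import *
for i in range(3):
    st()
    ctrl.camera('side')
print(yaw())
E
```

```text
t 31.35 p [425.6 139.4  38.1] rv [-2.219e+00 -2.224e+00  1.000e-03] F [-0.6  0.4  0.2] g 71.4 q [ 0.17  0.54  2.15 -0.    0.45  0.17]
t 31.4 p [426.  139.5  38.9] rv [2.219e+00 2.223e+00 1.000e-03] F [0.2 0.5 0.2] g 71.5 q [0.17 0.54 2.15 0.   0.45 0.17]
t 31.45 p [426.3 139.6  39.3] rv [2.218 2.223 0.003] F [-1.  -0.7 -0.6] g 71.4 q [ 0.17  0.54  2.15 -0.    0.45  0.17]
0.11573294068710993
```

Emit:
play_rows(linear=[[0,0,-0.05],[0,0,-0.086],[0,0,-0.086],[0,0,-0.086],[0,0,-0.086],[0,0,-0.086],[0,0,-0.086],[0,0,-0.086],[0,0,-0.086]], rot=[[0,0,0],[0,0,0],[0,0,0],[0,0,0],[0,0,0],[0,0,0],[0,0,0],[0,0,0],[0,0,0]], jaw=[0.5,0.5,-0.5,-0.8,-0.8,-0.8,-0.8,-0.8,-0.8])

```text
time_s: 32.4
ee_pos: [425.8, 139.6, 4.1]
tcp_rot: [2.219, 2.223, 0.002]
wrist_force: [-0.3, -0.3, 7.6]
grip_width: 39.7
```

Emit:
play_rows(linear=[[0,0,0.1],[0,0,0.2],[0,0,0.25],[0,0,0.25]], rot=[[0,0,0],[0,0,0],[0,0,0],[0,0,0]], jaw=[-0.8,-0.8,-0.8,-0.8])

```text
time_s: 32.8
ee_pos: [426.4, 139.8, 105.9]
tcp_rot: [2.217, 2.222, 0.006]
wrist_force: [0.2, 0.8, -2.5]
grip_width: 39.9
```

```bash
python3 - <<'E'
from h import *
st()
E
```

```text
t 32.8 p [426.4 139.8 105.9] rv [2.217 2.222 0.006] F [ 0.2  0.8 -2.5] g 39.9 q [ 0.17  0.41  2.1  -0.    0.63  0.17]
```

The cleat is held (39.9 mm). I carry it to the bin.

Emit:
play_rows(linear=[[-0.028,-0.1,0.02],[-0.028,-0.22,0.02],[-0.028,-0.34,0.02],[-0.028,-0.46,0.02],[-0.028,-0.58,0.02],[-0.028,-0.7,0.02],[-0.028,-0.82,0.02],[-0.028,-0.94,0.02],[-0.028,-1,0.02],[-0.028,-1,0.02]], rot=[[0,0,0],[0,0,0],[0,0,0],[0,0,0],[0,0,0],[0,0,0],[0,0,0],[0,0,0],[0,0,0],[0,0,0]], jaw=[-0.8,-0.8,-0.8,-0.8,-0.8,-0.8,-0.8,-0.8,-0.8,-0.8])

```text
time_s: 33.8
ee_pos: [413.9, -263.2, 110.1]
tcp_rot: [-2.223, -2.219, 0.0]
wrist_force: [-0.1, 0.9, -2.6]
grip_width: 39.5
```

Emit:
play_rows(linear=[[0,-0.1,0],[0,-0.25,0],[0,-0.25,-0.12],[0,-0.25,-0.22],[0,-0.25,-0.255],[0,-0.25,-0.255],[0,-0.25,-0.255]], rot=[[0,0,0],[0,0,0],[0,0,0],[0,0,0],[0,0,0],[0,0,0],[0,0,0]], jaw=[-0.8,-0.8,-0.8,-0.8,-0.8,-0.8,-0.8])

```text
time_s: 34.5
ee_pos: [414.4, -359.5, 9.3]
tcp_rot: [-2.218, -2.223, -0.0]
wrist_force: [0.3, -0.3, -1.3]
grip_width: 39.9
```

```bash
python3 - <<'E'
from h import *
st(); print(yaw())
E
```

```text
t 34.5 p [ 414.4 -359.5    9.3] rv [-2.218 -2.223 -0.   ] F [ 0.3 -0.3 -1.3] g 39.9 q [-0.84  0.68  1.92  0.    0.55 -0.84]
0.1467084848502509
```

Emit:
play_rows(linear=[[0,0,0],[0,0,0],[0,0,0],[0,0,0],[0,0,0.1],[0,0,0.22],[0,0,0.34],[0,0,0.46],[0.05,0.1,0.5],[0.1,0.22,0.5]], rot=[[0,0,0],[0,0,0],[0,0,0],[0,0,0],[0,0,0],[0,0,0],[0,0,0],[0,0,0],[0,0,0],[0,0,0]], jaw=[0.4,0.4,0.4,0.4,0.4,0.4,0.4,0.4,0.5,0.5])

```text
time_s: 35.5
ee_pos: [454.4, -274.9, 212.6]
tcp_rot: [2.219, 2.216, 0.001]
wrist_force: [0.7, -0.4, 0.3]
grip_width: 71.1
```

Emit:
play_rows(linear=[[0.05,0.1,0],[0.1,0.22,0],[0.15,0.33,0],[0.19,0.44,0],[0.21,0.56,0],[0.21,0.68,0],[0.21,0.8,0],[0.21,0.83,0],[0.21,0.83,0]], rot=[[0,0,0],[0,0,0],[0,0,0],[0,0,0],[0,0,0],[0,0,0],[0,0,0],[0,0,0],[0,0,0]], jaw=[0.5,0.5,0.5,0.5,0.5,0.5,0.5,0.5,0.5])

```text
time_s: 36.4
ee_pos: [537.3, 59.2, 209.6]
tcp_rot: [2.216, 2.227, 0.0]
wrist_force: [0.2, -0.9, 0.0]
grip_width: 71.3
```

```bash
python3 - <<'E'
from h import *
st(); print(yaw()); cleats('w13')
E
```

```text
t 36.4 p [537.3  59.2 209.6] rv [2.216 2.227 0.   ] F [ 0.2 -0.9  0. ] g 71.3 q [-0.01  0.38  1.77 -0.    0.99 -0.02]
0.27450297361835396
cleat px [372. 111.] c [585.4 137.6] size [67.9 38.2] ang 89.7
```

Emit:
play_rows(linear=[[0.06,0.1,0],[0.12,0.196,-0.05],[0.12,0.196,-0.16],[0.12,0.196,-0.28],[0.12,0.196,-0.38],[0.12,0.196,-0.424],[0.12,0.196,-0.424],[0.12,0.196,-0.424]], rot=[[0,0,0],[0,0,0],[0,0,0],[0,0,0],[0,0,0],[0,0,0],[0,0,0],[0,0,0]], jaw=[0.5,0.5,0.5,0.5,0.5,0.5,0.5,0.5])

```text
time_s: 37.25
ee_pos: [586.2, 134.8, 40.4]
tcp_rot: [2.221, 2.222, 0.0]
wrist_force: [-0.3, -0.1, -0.1]
grip_width: 71.2
```

```bash
python3 - <<'E'
from h import *
for i in range(2):
    st()
    ctrl.camera('side')
E
```

```text
t 37.25 p [586.2 134.8  40.4] rv [2.221 2.222 0.   ] F [-0.3 -0.1 -0.1] g 71.2 q [ 0.12  0.67  1.77 -0.    0.7   0.12]
t 37.3 p [586.4 135.1  41.1] rv [2.220e+00 2.221e+00 2.000e-03] F [-0.2  0.3  1. ] g 71.3 q [ 0.12  0.67  1.77 -0.    0.7   0.12]
```

Emit:
play_rows(linear=[[0,0.004,-0.05],[0,0.004,-0.091],[0,0.004,-0.091],[0,0.004,-0.091],[0,0.004,-0.091],[0,0.004,-0.091],[0,0.004,-0.091],[0,0.004,-0.091],[0,0.004,-0.091],[0,0.004,-0.091]], rot=[[0,0,0],[0,0,0],[0,0,0],[0,0,0],[0,0,0],[0,0,0],[0,0,0],[0,0,0],[0,0,0],[0,0,0]], jaw=[0.5,0.5,-0.5,-0.8,-0.8,-0.8,-0.8,-0.8,-0.8,-0.8])

```text
time_s: 38.35
ee_pos: [585.9, 137.7, 4.3]
tcp_rot: [2.219, 2.223, 0.002]
wrist_force: [-0.9, -0.2, 6.8]
grip_width: 39.5
```

Emit:
play_rows(linear=[[0,0,0.1],[0,0,0.2],[0,0,0.32],[-0.1,0,0.4],[-0.2,-0.05,0.45],[-0.3,-0.1,0.45],[-0.4,-0.16,0.45],[-0.425,-0.27,0.45],[-0.425,-0.38,0.45],[-0.425,-0.5,0.45]], rot=[[0,0,0],[0,0,0],[0,0,0],[0,0,0],[0,0,0],[0,0,0],[0,0,0],[0,0,0],[0,0,0],[0,0,0]], jaw=[-0.8,-0.8,-0.8,-0.8,-0.8,-0.8,-0.8,-0.8,-0.8,-0.8])

```text
time_s: 39.35
ee_pos: [414.9, -63.5, 184.0]
tcp_rot: [2.218, 2.224, 0.001]
wrist_force: [2.0, 0.4, -1.2]
grip_width: 39.9
```

```bash
python3 - <<'E'
from h import *
st()
E
```

```text
t 39.35 p [414.9 -63.5 184. ] rv [2.218e+00 2.224e+00 1.000e-03] F [ 2.   0.4 -1.2] g 39.9 q [-0.31  0.24  2.07  0.    0.82 -0.31]
```

Emit:
play_rows(linear=[[0,-0.12,0],[0,-0.24,0],[0,-0.36,0],[0,-0.441,0],[0,-0.441,-0.12],[0,-0.441,-0.24],[0,-0.441,-0.36],[0,-0.441,-0.43],[0,-0.441,-0.433],[0,-0.441,-0.433]], rot=[[0,0,0],[0,0,0],[0,0,0],[0,0,0],[0,0,0],[0,0,0],[0,0,0],[0,0,0],[0,0,0],[0,0,0]], jaw=[-0.8,-0.8,-0.8,-0.8,-0.8,-0.8,-0.8,-0.8,-0.8,-0.8])

```text
time_s: 40.35
ee_pos: [415.4, -238.6, 10.2]
tcp_rot: [-2.219, -2.223, 0.0]
wrist_force: [0.1, 0.0, -1.4]
grip_width: 39.9
```

```bash
python3 - <<'E'
from h import *
st()
E
```

```text
t 40.35 p [ 415.4 -238.6   10.2] rv [-2.219 -2.223  0.   ] F [ 0.1  0.  -1.4] g 39.9 q [-0.66  0.62  2.09  0.    0.43 -0.66]
```

Emit:
play_rows(linear=[[0,0,0],[0,0,0],[0,0,0],[0,0,0],[0,0,0.1],[0,0,0.22],[0,0,0.34],[0,0,0.46],[0,0.1,0.58],[0,0.2,0.7]], rot=[[0,0,0],[0,0,0],[0,0,0],[0,0,0],[0,0,0],[0,0,0],[0,0,0],[0,0,0],[0,0,0],[0,0,0]], jaw=[0.4,0.4,0.4,0.4,0.4,0.4,0.4,0.4,0.4,0.4])

```text
time_s: 41.35
ee_pos: [415.0, -174.0, 273.2]
tcp_rot: [2.22, 2.221, 0.001]
wrist_force: [1.4, -0.3, 1.4]
grip_width: 66.6
```

Emit:
play_rows(linear=[[0.05,-0.05,0],[0.1,-0.1,0],[0.1,-0.2,0],[0.1,-0.2,0]], rot=[[0,0,0],[0,0,0],[0,0,0],[0,0,0]], jaw=[0.4,0.4,0.4,0.4])

```text
time_s: 41.75
ee_pos: [455.8, -257.5, 271.0]
tcp_rot: [2.22, 2.221, -0.001]
wrist_force: [0.4, -0.0, -0.1]
grip_width: 66.6
```

```bash
python3 - <<'E'
from h import *
st(); d=cleats('w14'); C,s=snap('scene','s3'); C2,v=snap('side','d9'); 
out=np.zeros((600,800,3),np.uint8); out[:250,:400]=cv2.resize(d,(400,250)); out[:250,400:]=cv2.resize(v,(400,250))
l=cv2.cvtColor(s,cv2.COLOR_BGR2LAB); l[:,:,0]=cv2.createCLAHE(3,(4,4)).apply(l[:,:,0]); s2=cv2.cvtColor(l,cv2.COLOR_LAB2BGR)
out[250:,:]=cv2.resize(s2[140:320,120:480],(800,400))[:350]; cv2.imwrite('pics/c11.png',out)
E
```

```text
t 41.75 p [ 455.8 -257.5  271. ] rv [ 2.220e+00  2.221e+00 -1.000e-03] F [ 0.4 -0.  -0.1] g 66.6 q [-0.64  0.29  1.73 -0.    1.12 -0.64]
cleat px [295. 244.] c [ 414.6 -356.6] size [61.3 39.4] ang 90.0
cleat px [294. 157.] c [ 415.7 -239.6] size [69.  39.5] ang 89.9
```

View pics/c11.png

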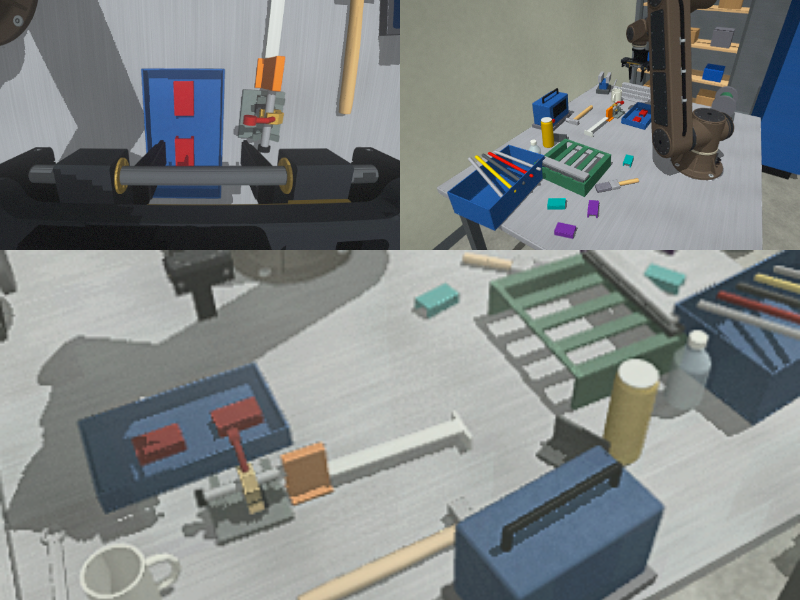

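The final view shows both red cleats in the bin (crop (184,97) and (183,150)), the rake in the rests, the ear tilted to the robot's side, and an empty rack. Handing in.

```bash
python3 - <<'E'
from h import *
print(ctrl.hand_in())
E
```

```text
the job is handed in; nothing more can be done
None
```

I carried out the whole task in about 42 s of robot time and handed it in. No verdict was reported, so what follows is what I measured.

- **Sleeve:** both turns, releasing and locking, needed two tries. The ear slipped in the fingers and caught about 15° short, so I re-gripped it at 60 N and finished the turn. Afterwards the wrist camera put the ear within a pixel or so of where it should be: released and home at (324,204.5), predicted (325,205), and locked and home at (322.5,215), predicted (323,215).
- **Cleats:** I found two. I dragged both about 130 mm out past the rack's open side, and no red was left under the rack in either fixed view. They now lie in the bin at about (415,-357) and (416,-240) mm. I took the bin centre as (425,-312) mm, estimated from its top edge.
- **Rake:** it went back where it was picked up, to within about 2 mm. The pictures after release and at the end show it in both V rests.
- **Other things:** the bystanders looked undisturbed in the last pictures, judged by eye. The arm ended clear of everything, with the gripper open.

No final check disagreed with the others. I did not re-measure the sleeve's position after placing the cleats; I only saw it in the last picture.

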